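# Snap a feed roller through its keeper flaps

### The job

Take the rubber feed roller out of the wooden rack and fit it in the sprung carrier on the typewriter base: lay its two shaft ends in the open slots and press it down through the sprung keeper flaps until it lies at the bottom of both slots and both flaps have snapped shut above the shaft, then let go. Press with feeling: the carrier gives on its springs and must never be driven down onto its stops, and the roller must not be knocked hard against it. Leave the oil can, margin stop and screwdriver as they are.

Things in the scene. Friction and masses are not known exactly. Their poses are not given: they have to be found in the camera images.
- feed_roller: Feed roller to be fitted: red rubber cylinder 24 mm diameter, 100 mm long, on an 8 mm steel shaft 150 mm long (25 mm bare at each end), 130 g. Origin at its middle, on the shaft's axis; its y axis runs along the shaft. Both ends are alike; it may lie at any roll angle.
- roller_rack: Fixed teak rack 80 x 170 x 55 mm with two V-notched uprights (12 mm thick, 63 mm either side of the middle) in which the shaft ends lie, the shaft axis 46 mm above the counter; between the uprights only a 10 mm base board lies under the roller. Origin under its middle, y along the roller. It may stand left or right of the turntable.
- turntable (a joint): Angle (rad, counter-clockwise from above) of the freely spinning 300 mm cast-iron turntable that carries the grey base plate (250 x 270 mm, its top about 48 mm above the counter) and the carrier.
- carrier_seat (a point): Middle of the line on which the roller's axis lies when fitted; it sinks with the carrier. y along the fitted roller, x across it, z up. Two upright steel cheeks, 6 mm thick, inner faces 54 mm to either side along y. Each has a slot 14 mm wide, open at the top, its bottom 4 mm below this point; above 16 mm over this point it flares to 30 mm wide at the cheek's top, 30 mm over it.
- feed_carrier (a joint): How far the sprung carrier is pushed down, m: 0 at rest against its upper stop, 0.020 on its lower stops. It begins to give at about 4 N and then by 1 mm for each further 0.8 N. Its cheeks are joined by a 24 mm wide web whose top lies 36 mm below the seat point; beside that nothing rises above 45 mm below it.
- flap_left (a joint): Sprung keeper flap on the +y side, opening in rad: 0 shut, 1.15 fully down. Nickel plate 12 x 14 x 3 mm just outside the cheek, hinged 16 mm above the seat point and 10 mm to its -x side, sloping 20 degrees down across the slot. Opens only downwards (to about 0.5) and springs shut behind the shaft once that is some 13 mm below the hinge; both together take about 10 to 15 N.
- flap_right (a joint): Sprung keeper flap on the -y side, opening in rad: 0 shut, 1.15 fully down. Nickel plate 12 x 14 x 3 mm just outside the cheek, hinged 16 mm above the seat point and 10 mm to its -x side, sloping 20 degrees down across the slot. Opens only downwards (to about 0.5) and springs shut behind the shaft once that is some 13 mm below the hinge; both together take about 10 to 15 N.
- oil_can: Bystander: green tin oil can, 72 mm diameter, 150 mm high with its spout, standing. Origin under its middle.
- margin_stop: Bystander: nickel-plated margin stop, 30 x 14 x 28 mm, in the sheet-metal tray. Origin under its middle.
- screwdriver: Bystander: screwdriver 150 mm long lying in the sheet-metal tray.
- parts_tray: Fixed sheet-metal tray 200 x 130 x 18 mm. Origin under its middle.
There are look-alikes about, which are no part of the job. Leave any green or white look-alike of the feed_roller alone.

How it is judged (in metres and radians):
On the way, in this order (a step that is already met when the one before it is completed fails the run):
1. the roller has been lifted out of its rack (height (world z) of feed_roller above 0.075 m), for 0.1 s.
2. the roller's shaft is pushing a keeper flap open (value of joint any of flap_left, flap_right above 0.25 rad), for 0.04 s.
At the end, for the whole second after the job is handed in: Roller at the bottom of both slots (middle within 4 mm in height, 5 mm across, 7 mm lengthwise of the seat point; shaft within 0.09 rad of its line) and at rest, both keeper flaps shut above it (under 0.1 rad), carrier back up (within 2 mm) (z of feed_roller in the frame of carrier_seat between -0.004 and 0.004 m and x of feed_roller in the frame of carrier_seat between -0.005 and 0.005 m and y of feed_roller in the frame of carrier_seat between -0.007 and 0.007 m and angle between the y axis of feed_roller and the y axis of carrier_seat, either way round below 0.09 rad and value of joint each of flap_left, flap_right below 0.1 rad and value of joint feed_carrier below 0.002 m and linear speed of feed_roller below 0.03 m/s); the robot touches nothing.
It fails at once if the carrier was driven down onto its stops (pushed in more than 18 mm) (value of joint feed_carrier above 0.018 m).
It fails at once if the roller was pressed or knocked against the carrier with more than 25 N (contact force between feed_roller and feed_carrier above 25 N).
It fails at once if a bystander was disturbed (distance of any of oil_can, margin_stop, screwdriver from where it was at the start of the episode above 0.02 m or angle between oil_can's own z axis and vertical above 0.3 rad).
It also fails if it takes over 54 s, if anything falls off the work surface, if the arm or the gripper's body presses on something with over 40 N, if the wrist force passes 120 N, or if a joint passes its speed limit or range.

### The arm

A 6-joint arm with a two-finger parallel gripper is mounted at the origin on the work surface. World frame = base frame: x ahead of the robot, y to its left, z up, the work surface at z = 0. Lengths are in mm, angles in rad, forces in N, time in s.
With the tool pointing down it reaches from about 325 to 900 mm from the base axis. Payload 6.1 kg.
Tool frame: the origin (TCP) lies between the finger pads; the fingertips stand 8 mm ahead of it and the grasp point (between the pads) lies 11 mm behind it; x points along the fingers, y is the direction in which the jaws open and shut, and the axes are right-handed (so a half turn about x gives the same grasp; the last joint's range is limited). The gripper opens to 87 mm and grips with 3 to 60 N. Pads are 19 mm wide; open, the fingers measure 117 mm over their backs; the gripper's body (75 mm by 190 mm) begins 51 mm behind the grasp point.
Start: joints at [1.166, 0.22, 1.526, -0, 1.395, -0.126], TCP at [172, 600.859, 230.538] pointing down, gripper open.
Joint ranges: [-2.98, 2.98], [-0.91, 2.08], [0.09, 2.57], [-1.24, 4.39], [0.2, 2.65], [-2.68, 2.68]. Speed limits (rad/s): [2.57, 2.57, 3.01, 3.14, 3.14, 3.14].

### API

Orientations are given as a 3x3 rotation matrix whose columns are the frame's x, y, z axes.
In Python, from plant import sense, imaging, arm gives the robot as it stands.
- The arm moves only by the tool jog_arm, never from a script. Its argument "targets" is a list of rows, each a list of 4 numbers: the shift along the tool's x, y, z in mm, then the turn about the tool's x in degrees. A call has 1 to 5 rows; each row shifts and turns the commanded pose from where the row before left it, along the tool's axes as they then stand; what a row does not reach is not made up. A row lasts 1/10 s, in which the tool goes at most 50 mm and 8.59 degrees, less where a joint would pass 70% of its speed; a pose out of reach is approached as far as the arm can. A call with a gripper value outside its range is refused whole. "fingers" is the opening in per cent of the stroke, from 0 (shut) to 100 (fully open), set as the call begins (left out, the last holds). The fingers move at their own pace and stop on an object; "newtons" is the grip in N (left out, the last holds). Time passes only in rows, so rows that do not move let the fingers close. It gives the time, the measured TCP pose, the force and the opening at its end, in the units of the state.
- sense(): the state, without advancing time (a new reading comes with each control period).
- imaging.get_image(name): name is "scene" or "side" or "wrist"; returns (picture, depth): 400x640x3 uint8, red, green, blue; 400x640 float32, mm along the optical axis (not along the pixel's ray), 0 where there is no reading.
- imaging.calibration(name): a dict with "K" (3x3 intrinsics, pixels), "position" and "rotation" of the camera in the world. Camera axes: x right, y down, z forward; pixel columns grow to the right and rows downward; lengths in mm; the calibration is good to about 2 mm. A picture is of the moment at which its call begins: read the wrist's pose just before it. calibration takes no time and is no camera call; for the wrist camera it gives the pose at the moment of the call.
- arm.hand_in(): hands the job in, once; it reports no verdict.
The state is a dict: "clock": time; "joint_pos": joint angles; "dq": joint speeds; "joint_torque": joint torques, N m; "eef_pos": TCP position; "tool_rot": TCP orientation; "force": force on the tool from outside, world axes, zero at the start; "ft_torque": the same for the moment, N m; "finger_gap": finger opening in mm.
Only numpy, scipy, OpenCV 4.12 (cv2) and the standard library are available. Lean on these libraries where they do the work, as an engineer would, in place of code of your own. Each camera call takes 0.05 s, during which the arm holds its last target.

## Working session

There is one attempt and no reset: what is moved stays moved. The work goes in short steps, Python scripts to look and compute and a tool call to move; the robot and the scene stay as the last step left them, time stands still between calls to the robot, and variables do not carry over. Pictures are saved under pics/ and viewed, and the job is handed in when it is done.

Besides the shell and the picture viewer there is one more tool, called by a JSON object that holds its "op" and its "data". jog_arm: Moves the arm, as the interface text tells. Its arguments: {"type":"object","properties":{"targets":{"type":"array"},"fingers":{"type":"number"},"newtons":{"type":"number"}},"required":["targets"]}

```bash
ls; mkdir -p pics; python3 - <<'E'
from plant import sense, imaging, arm
import cv2,numpy as np
s=sense();print({k:np.round(v,3).tolist() for k,v in s.items()})
for n in ["scene","side","wrist"]:
    c=imaging.calibration(n);print(n,{k:np.round(v,3).tolist() for k,v in c.items()})
    p,d=imaging.get_image(n);cv2.imwrite(f"pics/{n}0.png",p[:,:,::-1]);np.save(f"pics/{n}0.npy",d)
    np.savez(f"pics/{n}0c.npz",**c)
E
```

```text
pics
{'clock': 0.0, 'joint_pos': [1.166, 0.221, 1.528, -0.0, 1.395, -0.126], 'dq': [0.001, 0.001, -0.0, 0.002, -0.0, -0.001], 'joint_torque': [0.001, -49.461, -38.737, 0.07, 0.057, -0.0], 'eef_pos': [171.776, 600.288, 229.429], 'tool_rot': [[-0.001, 0.275, 0.961], [-0.002, 0.961, -0.275], [-1.0, -0.002, -0.0]], 'force': [0.729, -0.322, 0.229], 'ft_torque': [0.042, 0.007, -0.007], 'finger_gap': 87.001}
scene {'K': [[502.567, 0.0, 317.23], [0.0, 502.567, 200.443], [0.0, 0.0, 1.0]], 'position': [1243.419, 895.094, 998.401], 'rotation': [[-0.742, 0.408, -0.531], [0.67, 0.474, -0.571], [0.019, -0.78, -0.625]]}
side {'K': [[368.496, 0.0, 323.332], [0.0, 368.496, 199.352], [0.0, 0.0, 1.0]], 'position': [258.403, -797.816, 791.345], 'rotation': [[0.972, -0.153, 0.179], [-0.235, -0.584, 0.777], [-0.014, -0.797, -0.604]]}
wrist {'K': [[280.274, 0.0, 317.017], [0.0, 280.274, 197.196], [0.0, 0.0, 1.0]], 'position': [92.203, 622.618, 384.941], 'rotation': [[0.276, 0.916, 0.29], [0.961, -0.262, -0.085], [-0.002, 0.302, -0.953]]}
```

View pics/scene0.png

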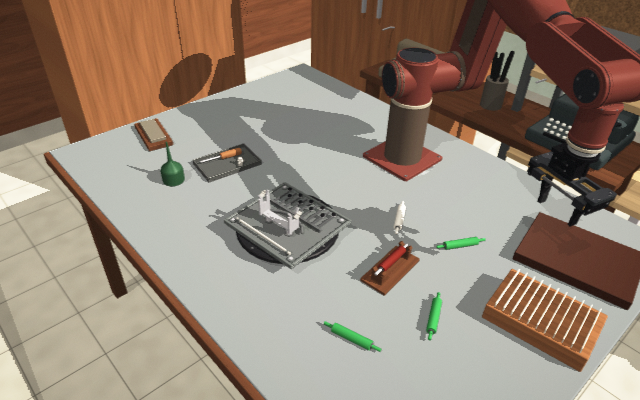

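View pics/side0.png

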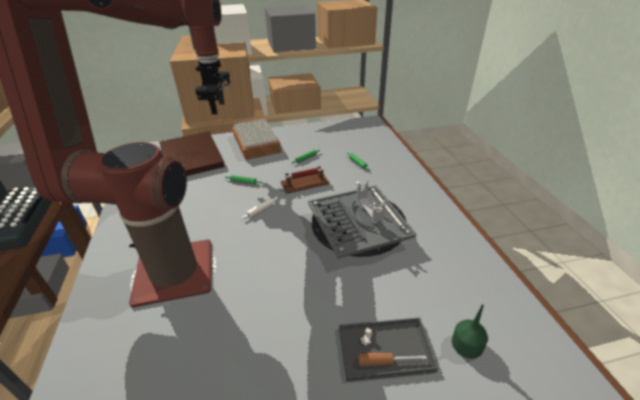

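View pics/wrist0.png

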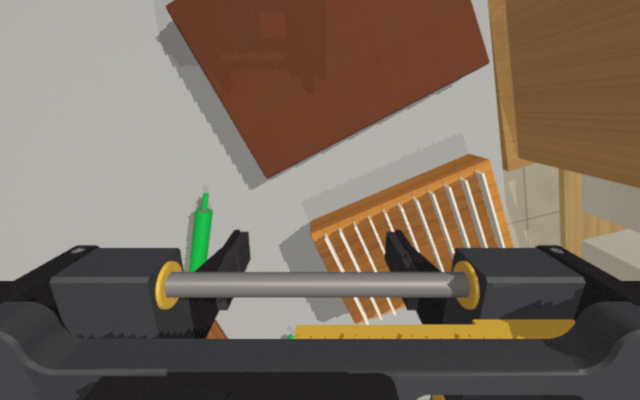

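Candidates in scene image: red roller in the rack at (391,265); green ones at (460,243), (434,315), (352,336); white one at (400,216). Only the red one in the teak rack fits. I'll confirm it with a crop and measure.

```bash
cat > h.py <<'E'
import numpy as np,cv2
def load(n):
    c=dict(np.load(f"pics/{n}c.npz"));return cv2.imread(f"pics/{n}.png")[:,:,::-1],np.load(f"pics/{n}.npy"),c
def snap(n,name):
    from plant import imaging
    c=imaging.calibration(n);p,d=imaging.get_image(n)
    cv2.imwrite(f"pics/{name}.png",p[:,:,::-1]);np.save(f"pics/{name}.npy",d);np.savez(f"pics/{name}c.npz",**c);return p,d,c
def cloud(d,c):
    v,u=np.mgrid[:d.shape[0],:d.shape[1]];K=c['K']
    P=np.stack([(u-K[0,2])/K[0,0]*d,(v-K[1,2])/K[1,1]*d,d],-1)
    return P@c['rotation'].T+c['position']
def proj(X,c):
    q=(np.asarray(X)-c['position'])@c['rotation'];q=q@c['K'].T;return q[...,:2]/q[...,2:]
def crop(name,u0,v0,u1,v1,f,out):
    p=cv2.imread(f"pics/{name}.png")[v0:v1,u0:u1];cv2.imwrite(f"pics/{out}.png",cv2.resize(p,None,fx=f,fy=f,interpolation=cv2.INTER_CUBIC))
E
python3 - <<'E'
from h import *
p,d,c=load("scene0");W=cloud(d,c)
sub=W[225:300,350:430];q=p[225:300,350:430].astype(int)
m=(q[...,0]>90)&(q[...,1]<0.3*q[...,0])&(q[...,2]<0.35*q[...,0])&(sub[...,2]>30)
X=sub[m];print(len(X),X.mean(0),X.min(0),X.max(0));_,_,V=np.linalg.svd(X-X.mean(0),full_matrices=0);print(V[0])
# table height check
print(W[380,400],W[100,150])
crop("scene0",350,190,430,300,6,"roll");crop("scene0",210,170,360,270,5,"car")
E
```

```text
<stdin>:5: RuntimeWarning: Mean of empty slice.
  ret = um.true_divide(
Traceback (most recent call last):
ValueError: zero-size array to reduction operation minimum which has no identity
```

```bash

python3 - <<'E'
from h import *
p,d,c=load("scene0");W=cloud(d,c)
print(d[380,400],(d==0).mean())
print(W[380,400],W[100,150],W[262,392],p[262,392],p[255:275:3,392])
crop("scene0",350,190,430,300,5,"roll");crop("scene0",210,170,360,270,5,"car")
E
```

```text
1111.81 0.0191015625
[678.73020749 570.84507941  -3.3108757 ] [  331.84944069 -1318.76651609  -186.17086594] [464.00396856 350.43345381  52.82284739] [159  49  40] [[152  50  41]
 [180  61  49]
 [170  53  43]
 [130  52  41]
 [136  83  55]
 [124  75  49]
 [133  79  52]]
```

View pics/roll.png

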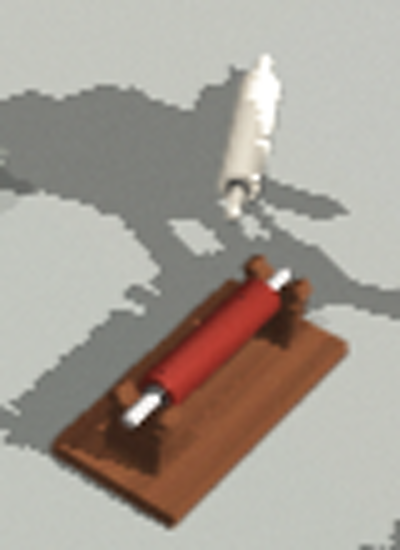

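View pics/car.png

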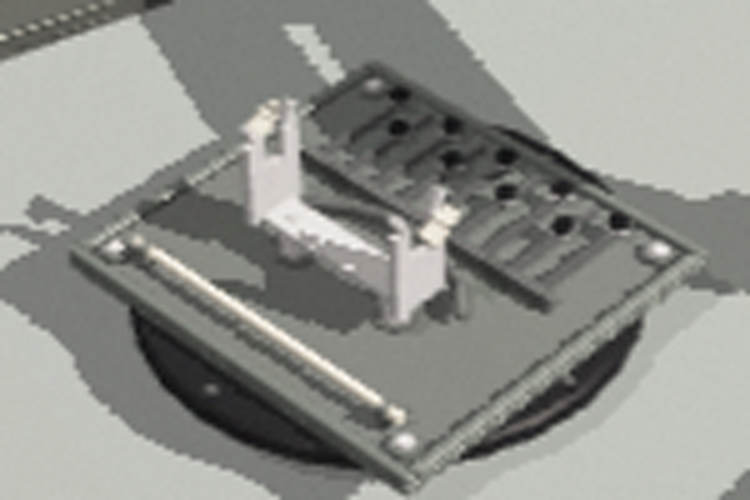

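The crop shows the red roller lying in the rack's V-notches; the carrier with its two cheeks is at about (280,205). Now the coarse poses.

```bash

python3 - <<'E'
from h import *
p,d,c=load("scene0");W=cloud(d,c)
q=p.astype(int);box=np.zeros(d.shape,bool);box[235:290,365:425]=1
m=(q[...,0]>110)&(q[...,1]<0.4*q[...,0])&(q[...,2]<0.4*q[...,0])&box
X=W[m];X=X[X[:,2]>38];print(len(X),X.mean(0),X.min(0),X.max(0));_,_,V=np.linalg.svd(X-X.mean(0),full_matrices=0);print(V[0])
t=(X-X.mean(0))@V[0];print(t.min(),t.max(),X.mean(0)+V[0]*(t.min()+t.max())/2)
# carrier: points high
b=np.zeros(d.shape,bool);b[180:265,220:350]=1
for z0,z1 in [(40,55),(60,75),(80,140)]:
    Y=W[b&(W[...,2]>z0)&(W[...,2]<z1)&(d>0)];print(z0,len(Y),Y.mean(0),Y.min(0),Y.max(0))
Y=W[b&(W[...,2]>75)];k=Y[np.argsort(Y[:,2])]
_,l,ce=cv2.kmeans(Y.astype(np.float32),2,None,(3,50,.1),5,0);print(ce,np.bincount(l.ravel()))
for i in(0,1):print(Y[l.ravel()==i].min(0),Y[l.ravel()==i].max(0))
# tabletop z
T=W[300:330,200:300];print(np.median(T[...,2]))
E
```

```text
224 [453.36015283 344.63667108  58.05378624] [398.07931289 327.65731319  43.38265356] [1243.41949138  895.09443003  998.4014539 ]
[0.6252469  0.39939058 0.67048749]
-42.464509379752414 1344.321146429449 [860.3510656  604.61131007 494.49308312]
40 4396 [576.85945008  57.671091    48.23823394] [ 420.93409454 -105.23886007   40.00391003] [712.33272341 190.53930219  54.99684309]
60 485 [571.99047901  42.4657569   64.81593652] [449.58119994 -65.85561776  60.0126821 ] [677.84590409 155.58327284  74.98955605]
80 387 [599.05453517  46.15148602 110.5609853 ] [572.75593006 -31.95276725  80.03745751] [626.39250905 119.02073749 139.56983763]
[[ 599.4944     44.293198  102.48178 ]
 [1243.4191    895.0941    998.40204 ]] [534  45]
[572.75593006 -31.95276725  75.03422441] [626.39250905 119.02073749 143.74850446]
[1243.41949138  895.09443003  998.4014539 ] [1243.41949138  895.09443003  998.4014539 ]
-0.6176734136871573
```

{"op": "jog_arm", "data": {"targets": [[0, -21, 42, 0], [0, -21, 42, 0], [0, -21, 42, 0], [0, -21, 42, 0]]}}

```text
clock: 0.55
eef_pos: [311.2, 472.5, 230.2]
tool_rot: [[-0.0, 0.274, 0.962], [-0.0, 0.962, -0.274], [-1.0, -0.0, -0.0]]
force: [1.3, 0.5, -0.6]
finger_gap: 86.9
```

{"op": "jog_arm", "data": {"targets": [[0, -21, 42, 0], [0, -21, 42, 0], [0, -21, 42, 0], [0, -21, 30, 0], [0, 0, 0, 0]]}}

```text
clock: 1.05
eef_pos: [439.9, 346.7, 230.2]
tool_rot: [[0.0, 0.28, 0.96], [-0.002, 0.96, -0.28], [-1.0, -0.001, 0.001]]
force: [0.2, 0.6, 0.4]
finger_gap: 87.0
```

```bash

python3 - <<'E'
from h import *
from plant import sense
snap("wrist","w1");s=sense();print(s['eef_pos'],s['tool_rot'],s['clock'])
E
```

```text
[438.42341821 348.42993091 230.17103968] [[-5.95529546e-04  2.79057568e-01  9.60274189e-01]
 [-3.85086349e-04  9.60274225e-01 -2.79057817e-01]
 [-9.99999749e-01 -5.35975657e-04 -4.64410413e-04]] 1.1
```

View pics/w1.png

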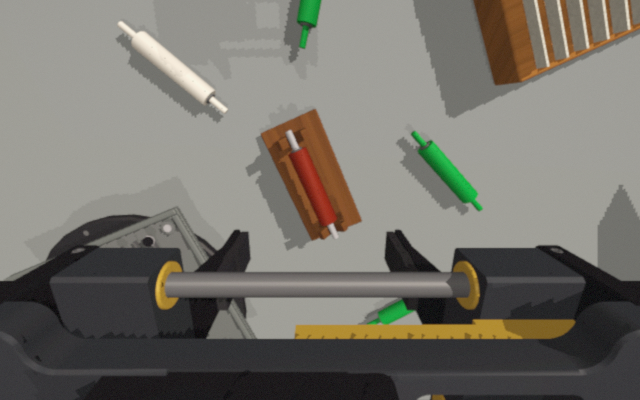

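The red roller's shaft runs from (291,133) to (336,237) in the rack. Measuring it.

```bash
cat >> h.py <<'E'
def roller(n,box,zmin=20,zmax=400):
    p,d,c=load(n);W=cloud(d,c);q=p.astype(int);b=np.zeros(d.shape,bool);b[box[1]:box[3],box[0]:box[2]]=1
    m=b&(q[...,0]>70)&(q[...,1]<0.45*q[...,0])&(q[...,2]<0.4*q[...,0])&(d>0)&(W[...,2]>zmin)&(W[...,2]<zmax)
    X=W[m];mu=np.median(X,0);X=X[np.linalg.norm(X-mu,axis=1)<70]
    return X,m,p,d,c
E
python3 - <<'E'
from h import *
X,m,p,d,c=roller("w1",(260,110,370,245),46)
cv2.imwrite("pics/m.png",m*255)
print(len(X),X.mean(0),X.min(0),X.max(0));_,_,V=np.linalg.svd(X-X.mean(0),full_matrices=0);a=V[0];print(a,np.degrees(np.arctan2(a[1],a[0])))
t=(X-X.mean(0))@a;print(np.percentile(t,[0,1,5,95,99,100]))
# fit from mask edges with known axis height 46: minAreaRect corners -> rays
def ray(uv,z):
    K=c['K'];r=np.array([(uv[0]-K[0,2])/K[0,0],(uv[1]-K[1,2])/K[1,1],1])@c['rotation'].T
    return c['position']+r*(z-c['position'][2])/r[2]
for uv in [(291,133),(336,237),(297,149),(329,222)]:print(uv,ray(uv,46))
W=cloud(d,c);print("table",np.median(W[300:330,300:350,2]),W[60,350],W[200,420])
E
```

```text
1458 [446.74904397 338.87528466  56.56052491] [398.71476919 321.44055146  46.71636363] [498.87907398 355.48942433  61.34376032]
[9.92499272e-01 1.22250147e-01 3.10220057e-04] 7.02198313026838
[-47.217979   -46.70450468 -43.24424197  46.05109167  50.3745968
  51.8210649 ]
(291, 133) [378.63284454 331.41459935  46.        ]
(336, 237) [524.35596123 347.24711546  46.        ]
(297, 149) [398.61861024 332.55189425  46.        ]
(329, 222) [500.96911455 344.08664214  46.        ]
table 1.4481943321555377 [317.03949862 424.28737928   1.02894927] [522.87490423 475.70730757   2.20061261][ WARN:0@0.120] global loadsave.cpp:1063 imwrite_ Unsupported depth image for selected encoder is fallbacked to CV_8U.
```

```bash
python3 -c "
from h import *
crop('w1',255,100,375,250,4,'w1c')"
```

```text
(no output)
```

View pics/w1c.png

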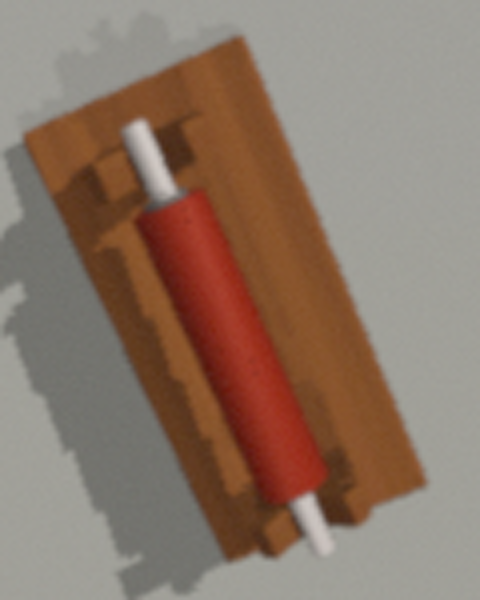

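View pics/m.png

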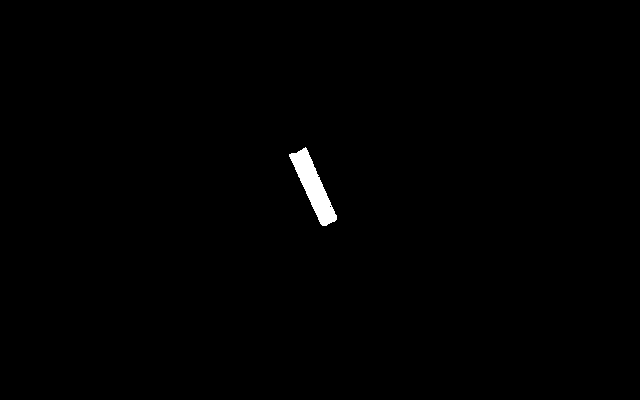

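{"op": "jog_arm", "data": {"targets": [[0, -35, 32, 0], [0, -35, 32, 0], [0, -35, 32, 0], [0, -35, 32, 0], [0, -35, 32, 0]]}}

```text
clock: 1.6
eef_pos: [542.9, 137.8, 230.5]
tool_rot: [[-0.0, 0.273, 0.962], [0.001, 0.962, -0.273], [-1.0, 0.001, -0.0]]
force: [0.6, -0.1, 0.2]
finger_gap: 87.1
```

{"op": "jog_arm", "data": {"targets": [[0, -35, 32, 0], [0, -35, 20, 0], [0, 0, 0, 0], [0, 0, 0, 0]]}}

```text
clock: 2.0
eef_pos: [573.4, 56.8, 230.2]
tool_rot: [[-0.001, 0.276, 0.961], [0.001, 0.961, -0.276], [-1.0, 0.001, -0.001]]
force: [-0.6, 1.1, -0.4]
finger_gap: 87.0
```

```bash

python3 - <<'E'
from h import *
from plant import sense
snap("wrist","w2");s=sense();print(s['eef_pos'],s['tool_rot'],s['clock'],s['joint_pos'])
E
```

```text
[573.17679123  57.65156867 230.2060617 ] [[-8.64294225e-04  2.74690344e-01  9.61532354e-01]
 [ 9.03397984e-04  9.61532535e-01 -2.74689583e-01]
 [-9.99999218e-01  6.31233770e-04 -1.07920172e-03]] 2.05 [-3.71341858e-02  1.05124495e-01  1.65693152e+00  8.86705499e-04
  1.38043395e+00 -1.32983132e+00]
```

View pics/w2.png

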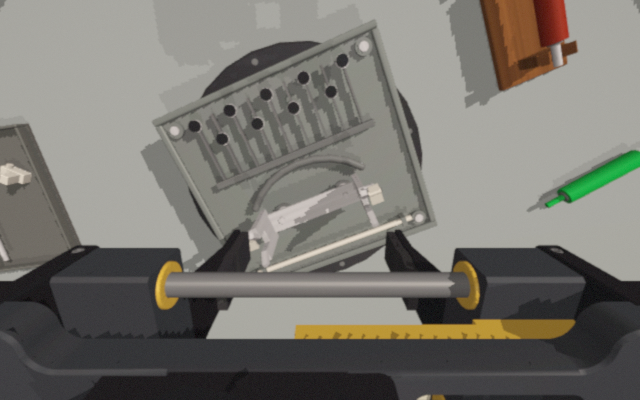

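```bash
python3 - <<'E'
from h import *
crop('w2',230,160,430,285,4,'w2c')
p,d,c=load("w2");W=cloud(d,c)
b=np.zeros(d.shape,bool);b[165:270,235:425]=1
m=b&(d>0)&(W[...,2]>75)&(W[...,2]<160)
print(m.sum());Y=W[m]
_,l,ce=cv2.kmeans(Y.astype(np.float32),2,None,(3,50,.1),5,0);print(ce,np.bincount(l.ravel()))
z=np.where(m,W[...,2],0)
cv2.imwrite('pics/z2.png',cv2.resize(np.clip((np.where(d>0,W[...,2],0)[160:285,230:430]-30)*2,0,255).astype(np.uint8),None,fx=4,fy=4,interpolation=0))
E
```

```text
3431
[[591.9537     85.59208    97.56292  ]
 [602.2613      3.3902884  95.81764  ]] [1604 1827]
```

View pics/w2c.png

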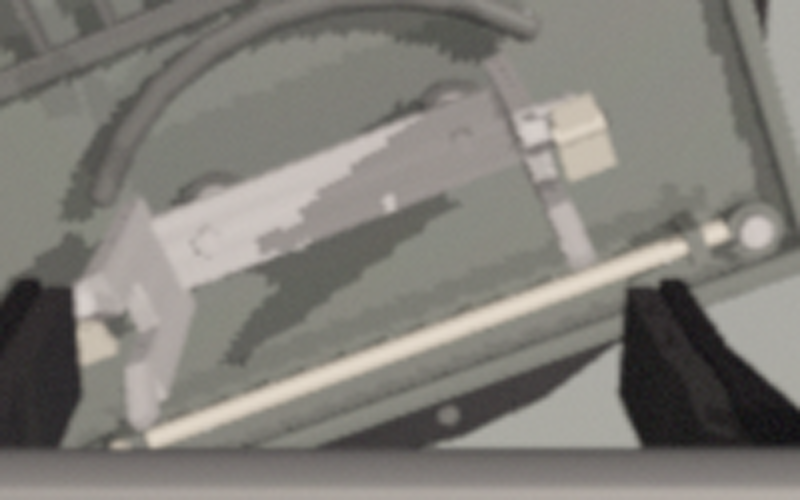

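View pics/z2.png

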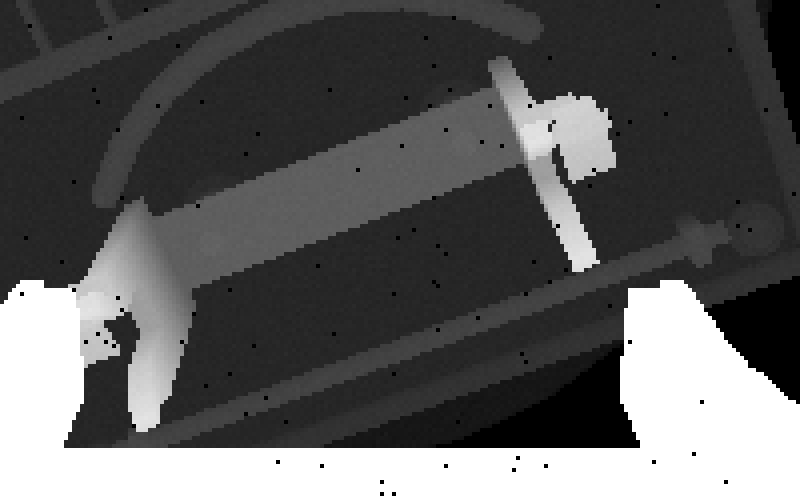

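{"op": "jog_arm", "data": {"targets": [[0, 0, 30, 0], [0, 0, 30, 0], [0, 0, 0, 0], [0, 0, 0, 0]]}}

```text
clock: 2.45
eef_pos: [630.8, 41.8, 229.9]
tool_rot: [[-0.002, 0.273, 0.962], [0.001, 0.962, -0.273], [-1.0, 0.0, -0.002]]
force: [-0.7, 0.3, -0.0]
finger_gap: 86.6
```

```bash

python3 - <<'E'
from h import *
from plant import sense
snap("wrist","w3");s=sense();print(s['eef_pos'],s['clock'])
snap("scene","s3")
crop('w3',220,90,420,215,4,'w3c')
p,d,c=load("w3");W=cloud(d,c)
cv2.imwrite('pics/z3.png',cv2.resize(np.clip((np.where(d>0,W[...,2],0)[90:215,220:420]-30)*2,0,255).astype(np.uint8),None,fx=4,fy=4,interpolation=0))
E
```

```text
[630.44698226  41.68441132 230.14996483] 2.5
```

View pics/w3c.png

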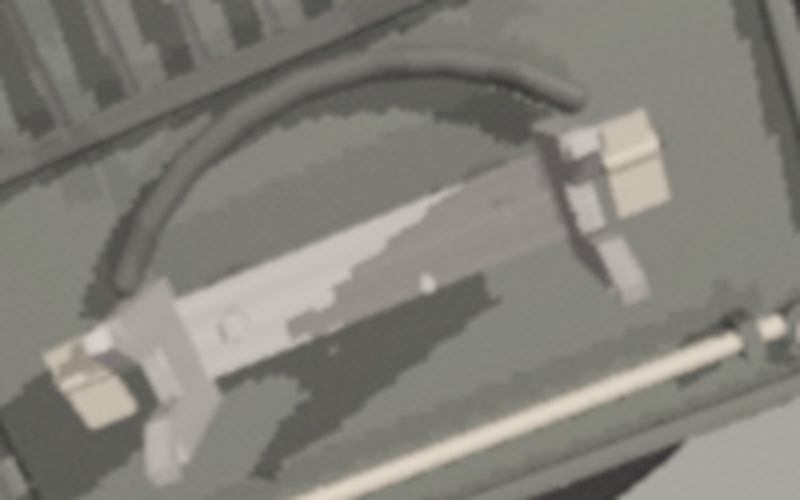

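View pics/z3.png

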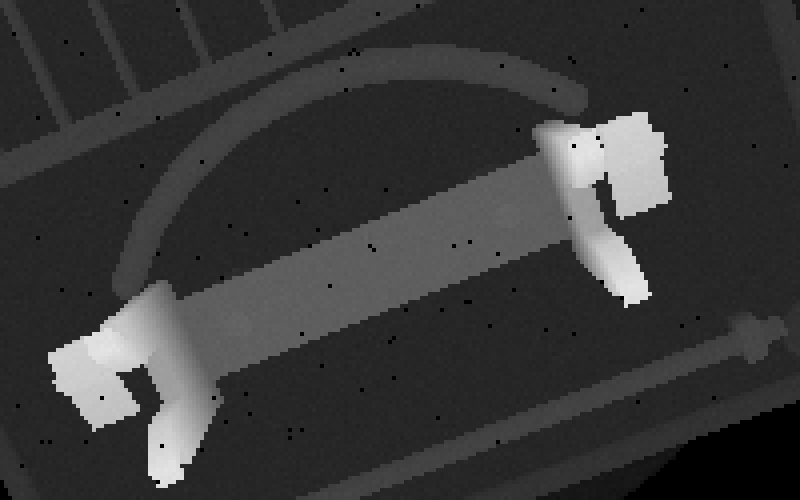

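```bash

python3 - <<'E'
from h import *
p,d,c=load("w3");W=cloud(d,c)
b=np.zeros(d.shape,bool);b[90:215,220:390]=1
b&=d>0
# web
sub=b&(W[...,2]>72)&(W[...,2]<90)
Z=W[...,2]
print(np.histogram(Z[b],bins=np.arange(40,150,4)))
# web region: centred
vals=W[sub];
n,lab=cv2.connectedComponents(cv2.erode(sub.astype(np.uint8),np.ones((3,3))))
for i in range(1,n):
    m=lab==i
    if m.sum()>150:
        X=W[m];r=cv2.minAreaRect(X[:,:2].astype(np.float32));print(i,m.sum(),X.mean(0),r,np.median(X[:,2]))
hi=b&(Z>112)
n,lab=cv2.connectedComponents(hi.astype(np.uint8))
for i in range(1,n):
    m=lab==i
    if m.sum()>20:
        X=W[m];v,u=np.where(m);print(i,m.sum(),(u.mean(),v.mean()),X.mean(0),X.min(0),X.max(0))
# topdown plot
img=np.zeros((600,600),np.uint8)
Y=W[b&(Z>60)&(Z<150)]
x=((Y[:,0]-530)*4).astype(int);y=((Y[:,1]+30)*4).astype(int)
k=(x>=0)&(x<600)&(y>=0)&(y<600)
for a,bb,z in sorted(zip(x[k],y[k],Y[k,2]),key=lambda t:t[2]): cv2.circle(img,(a,599-bb),1,int(min(255,(z-60)*2.7+20)),-1)
cv2.imwrite('pics/top.png',img)
E
```

```text
(array([  150,   513, 12920,   448,   366,  2213,   300,     0,   109,
        2094,    55,    49,    57,    48,    57,    58,    69,   191,
          53,    54,    58,   229,   335,   333,    94,   195,     4]), array([ 40,  44,  48,  52,  56,  60,  64,  68,  72,  76,  80,  84,  88,
        92,  96, 100, 104, 108, 112, 116, 120, 124, 128, 132, 136, 140,
       144, 148]))
1 1903 [598.4499299   44.03370371  77.4723741 ] ((596.2802124023438, 44.133731842041016), (30.97530746459961, 108.03604125976562), 6.000235080718994) 77.34621005565634
1 499 (np.float64(373.813627254509), np.float64(129.81563126252505)) [582.2137555  107.053191   131.24539395] [573.08125025  96.20442421 112.27644627] [595.50996165 118.02763183 144.23453028]
2 177 (np.float64(373.9830508474576), np.float64(156.23728813559322)) [604.66826708 101.86409649 132.71429433] [599.14474607  98.9522748  112.16689674] [611.70714359 105.95694688 144.13266044]
3 472 (np.float64(245.51906779661016), np.float64(181.364406779661)) [595.43251694 -18.55225442 130.53226752] [585.51582617 -30.95125749 112.48038485] [610.12281309  -9.78114991 144.66816157]
4 207 (np.float64(262.34299516908214), np.float64(200.30434782608697)) [617.14567813  -9.3950926  130.86764895] [611.32562412 -13.86682787 112.25914291] [624.19409437  -6.84514446 143.89580712]
```

View pics/top.png

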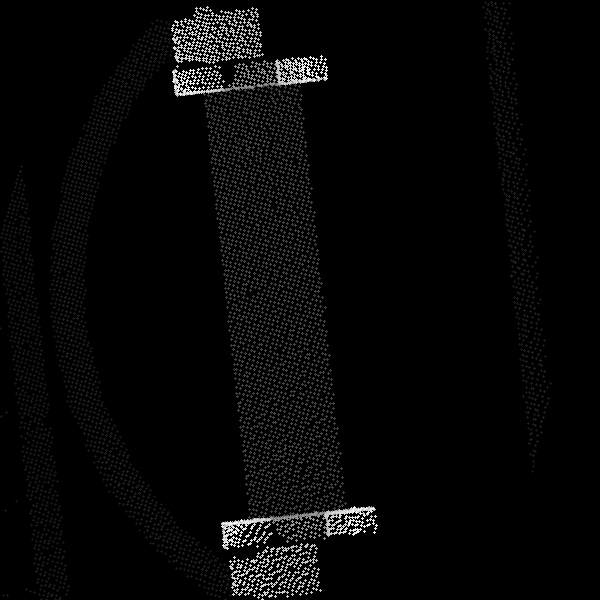

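```bash

cat > carr.py <<'E'
from h import *
from scipy.optimize import minimize_scalar
def carrier(n,box=(220,90,390,215),ang0=96.3,zweb=(72,82),zch=(84,150)):
    p,d,c=load(n);W=cloud(d,c);b=np.zeros(d.shape,bool);b[box[1]:box[3],box[0]:box[2]]=1;b&=d>0;Z=W[...,2]
    X=W[b&(Z>zweb[0])&(Z<zweb[1])]
    # web edges: bin along approx axis
    a=np.radians(ang0)
    for _ in range(3):
        u=np.array([np.cos(a),np.sin(a)]);v=np.array([np.sin(a),-np.cos(a)])  # v = carrier x (approx +world x)
        s=X[:,:2]@u;t=X[:,:2]@v
        sc=np.median(s);mids=[];ss=[];w=[]
        for s0 in np.arange(sc-42,sc+42,4):
            k=(s>=s0)&(s<s0+4);
            if k.sum()<10: continue
            lo,hi=np.percentile(t[k],[3,97]);mids.append((lo+hi)/2);w.append(hi-lo);ss.append(s0+2)
        f=np.polyfit(ss,mids,1);a=a-np.arctan(f[0])
    u=np.array([np.cos(a),np.sin(a)]);v=np.array([np.sin(a),-np.cos(a)])
    Y=W[b&(Z>zch[0])&(Z<zch[1])];s=Y[:,:2]@u;t=Y[:,:2]@v
    sc=np.median(X[:,:2]@u)
    out=dict(ang=np.degrees(a),webmid=np.median((X[:,:2]@v)),webw=np.mean(w),webz=np.median(X[:,2]))
    S=[]
    for sg in(1,-1):
        k=((s-sc)*sg>45)&((s-sc)*sg<61.5)
        ti=t[k];si=(s[k]-sc)*sg
        out[f'ch{sg}']=(np.percentile(ti,[0,2,98,100]),np.percentile(si,[0,2,98,100]))
        S.append(np.percentile(si,2)*sg+sc)
    sm=np.mean(S);tm=np.mean([np.mean(out[k][0][1:3]) for k in('ch1','ch-1')])
    out['S']=(S,sm,S[0]-S[1]);out['center_cheek']=sm*u+tm*v;out['center_web']=sm*u+np.mean(mids)*v
    return out
if __name__=="__main__":
    for k,v in carrier("w3").items():print(k,v)
E
python3 carr.py
```

```text
ang 96.20324043616023
webmid 599.6809148812933
webw 22.71906479626981
webz 77.31536160542825
ch1 (array([580.8675103 , 581.09152489, 618.45695825, 619.27610599]), array([52.78648076, 52.92774459, 61.04228065, 61.47337327]))
ch-1 (array([580.74656575, 581.0615891 , 618.41952987, 619.32211173]), array([54.37504166, 54.63143175, 60.68113193, 61.35550599]))
S ([np.float64(33.56406736323822), np.float64(-73.99510897787113)], np.float64(-20.21552080731645), np.float64(107.55917634110935))
center_cheek [598.43013343  44.70997839]
center_web [598.63106706  44.73181827]
```

{"op": "jog_arm", "data": {"targets": [[0, 30, -32, 0], [0, 30, -32, 0], [0, 30, -32, 0], [0, 30, -32, 0], [0, 30, -32, 0]]}}

```text
clock: 3.05
eef_pos: [516.6, 229.9, 231.0]
tool_rot: [[0.001, 0.275, 0.962], [0.0, 0.962, -0.275], [-1.0, 0.001, 0.0]]
force: [0.6, -0.1, 0.7]
finger_gap: 87.0
```

{"op": "jog_arm", "data": {"targets": [[0, 30, -32, 0], [0, 30, -32, 0], [0, 28, -32, -5.6], [20, 0, 0, -8.5], [20, 0, 0, -8.5]]}}

```text
clock: 3.55
eef_pos: [449.0, 341.2, 191.4]
tool_rot: [[0.002, -0.126, 0.992], [0.001, 0.992, 0.126], [-1.0, 0.001, 0.002]]
force: [0.0, -0.3, 0.2]
finger_gap: 86.8
```

```bash

python3 - <<'E'
from h import *
from plant import sense
snap("wrist","w4");s=sense();print(s['eef_pos'],s['tool_rot'],s['clock'])
z=s['tool_rot'][:,2];print(np.degrees(np.arctan2(z[1],z[0])))
E
```

```text
[447.26425325 339.30700788 186.80998219] [[-0.00368883 -0.13190039  0.99125611]
 [-0.00199118  0.99126186  0.13189375]
 [-0.99999121 -0.00148724 -0.00391924]] 3.6
7.579096912295949
```

View pics/w4.png

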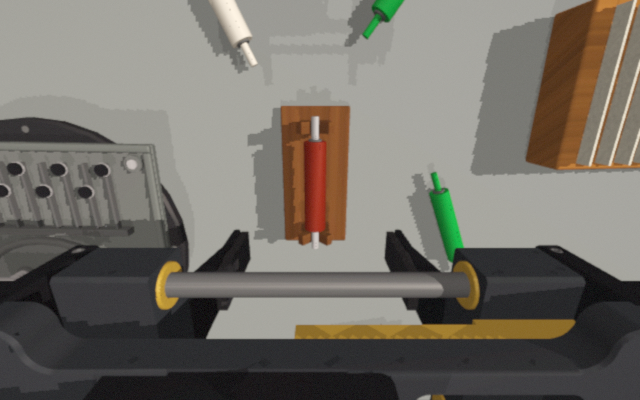

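The roller runs straight down the image at column 315, aligned with the jaws. Checking with the depth points.

```bash

python3 - <<'E'
from h import *
from plant import sense
s=sense();R=s['tool_rot'];t=s['eef_pos']
X,m,p,d,c=roller("w4",(295,125,340,240),46)
_,_,V=np.linalg.svd(X-X.mean(0),full_matrices=0);print(V[0],np.degrees(np.arctan2(V[0][1],V[0][0])))
Y=(X-t)@R;print(len(X),Y.mean(0),np.percentile(Y,[0,1,50,99,100],axis=0),X.mean(0))
E
```

```text
[ 0.99230929  0.12374765 -0.00296636] 7.108471450791778
1865 [130.26065249  -1.40108344  -0.31279855] [[125.92553649 -13.39660577 -47.49795457]
 [126.82090588 -12.85603572 -47.11962295]
 [129.43024649  -1.36570696  -1.25165371]
 [138.21243823   9.65879278  50.0365301 ]
 [140.69741393   9.76081024  52.13873999]] [446.65848362 337.61753826  56.55378387]
```

{"op": "jog_arm", "data": {"targets": [[40, -1.5, 2, 0.5], [45, 0, 0, 0], [40, 0, 0, 0], [25, 0, 0, 0], [0, 0, 0, 0]]}}

```text
clock: 4.1
eef_pos: [449.0, 336.0, 36.9]
tool_rot: [[-0.007, -0.104, 0.995], [-0.004, 0.995, 0.104], [-1.0, -0.003, -0.008]]
force: [0.4, -0.6, -0.1]
finger_gap: 87.1
```

{"op": "jog_arm", "data": {"targets": [[0, 0, 0, 0]]}}

```text
clock: 4.2
eef_pos: [452.7, 338.0, 41.5]
tool_rot: [[-0.0, -0.105, 0.994], [0.0, 0.994, 0.105], [-1.0, 0.0, -0.0]]
force: [-0.0, -0.4, 0.8]
finger_gap: 86.9
```

{"op": "jog_arm", "data": {"targets": [[5, 0, 0, -0.9], [0, 0, 0, 0], [0, 0, 0, 0]]}}

```text
clock: 4.5
eef_pos: [453.7, 338.3, 36.9]
tool_rot: [[0.002, -0.122, 0.993], [0.001, 0.993, 0.122], [-1.0, 0.001, 0.002]]
force: [0.2, -0.4, -0.3]
finger_gap: 87.0
```

{"op": "jog_arm", "data": {"targets": [[0, 0, 0, 0], [0, 0, 0, 0], [0, 0, 0, 0], [0, 0, 0, 0], [0, 0, 0, 0]], "fingers": 0, "newtons": 35}}

```text
clock: 5.0
eef_pos: [452.9, 337.8, 35.5]
tool_rot: [[-0.0, -0.122, 0.992], [-0.0, 0.992, 0.122], [-1.0, -0.0, -0.0]]
force: [0.1, 0.5, 0.8]
finger_gap: 54.9
```

{"op": "jog_arm", "data": {"targets": [[0, 0, 0, 0], [0, 0, 0, 0], [0, 0, 0, 0], [0, 0, 0, 0], [0, 0, 0, 0]]}}

```text
clock: 5.5
eef_pos: [452.8, 339.0, 35.8]
tool_rot: [[0.0, -0.122, 0.993], [0.002, 0.993, 0.122], [-1.0, 0.002, 0.001]]
force: [-0.3, 4.5, -0.6]
finger_gap: 23.2
```

{"op": "jog_arm", "data": {"targets": [[0, 0, 0, 0], [0, 0, 0, 0], [0, 0, 0, 0]]}}

```text
clock: 5.8
eef_pos: [452.9, 339.0, 35.8]
tool_rot: [[0.0, -0.122, 0.992], [0.002, 0.992, 0.122], [-1.0, 0.002, 0.001]]
force: [0.1, 5.7, -1.1]
finger_gap: 23.2
```

{"op": "jog_arm", "data": {"targets": [[-10, 0, 0, 0], [-30, 0, 0, 0], [-45, 0, 0, 0], [-45, 0, 0, 0], [-45, 0, 0, 0]]}}

```text
clock: 6.3
eef_pos: [452.5, 337.2, 212.4]
tool_rot: [[-0.0, -0.122, 0.993], [-0.001, 0.993, 0.122], [-1.0, -0.001, -0.0]]
force: [0.9, 1.2, -2.7]
finger_gap: 22.8
```

{"op": "jog_arm", "data": {"targets": [[-25, 0, 0, 0], [0, 0, 0, 0], [0, 0, 0, 0]]}}

```text
clock: 6.6
eef_pos: [452.8, 337.5, 235.4]
tool_rot: [[0.0, -0.122, 0.993], [-0.0, 0.993, 0.122], [-1.0, -0.0, 0.0]]
force: [-0.3, -0.8, -2.0]
finger_gap: 22.9
```

```bash

python3 - <<'E'
from h import *
from plant import sense
snap("wrist","w5");s=sense();print(s['eef_pos'],s['tool_rot'],s['clock'],s['force'],s['finger_gap'])
E
```

```text
[452.05518771 337.14842167 233.91474358] [[-0.00211064 -0.12216184  0.99250795]
 [-0.00140952  0.99250954  0.12215904]
 [-0.99999678 -0.00114112 -0.00226702]] 6.65 [-0.7493982  -0.3545728  -1.79607282] 23.25338467399845
```

View pics/w5.png

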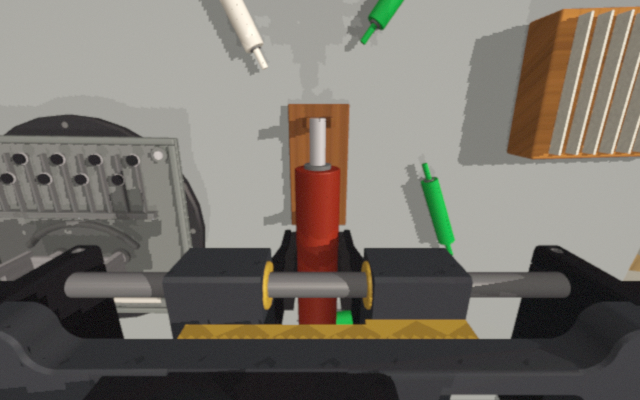

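```bash

cat > held.py <<'E'
from h import *
import sys
def held(n,R,t,box=(285,110,350,230)):
    p,d,c=load(n);W=cloud(d,c);Y=(W-t)@R
    b=np.zeros(d.shape,bool);b[box[1]:box[3],box[0]:box[2]]=1
    m=b&(d>0)&(np.abs(Y[...,1])<16)&(Y[...,0]<15)&(Y[...,0]>-45)
    q=p.astype(int);red=(q[...,0]>70)&(q[...,1]<0.45*q[...,0])
    A=Y[m&red];S=Y[m&~red]
    print("rubber",len(A),np.percentile(A[:,2],[0,1,99]),"top x",np.percentile(A[:,0],[1,5]),"y",np.percentile(A[:,1],[1,50,99]))
    print("shaft",len(S),np.percentile(S[:,2],[0,1,99,100]),"y",np.percentile(S[:,1],[2,50,98]),"x",np.percentile(S[:,0],[2,50]))
    for z0 in range(-80,-20,8):
        k=m&(Y[...,2]>z0)&(Y[...,2]<z0+8)
        if k.sum()>5:print(z0+4,k.sum(),"ymid",(Y[k][:,1].min()+Y[k][:,1].max())/2,"w",np.ptp(Y[k][:,1]),"xtop",np.percentile(Y[k][:,0],3))
if __name__=="__main__":
    from plant import sense
    s=sense();held(sys.argv[1],s['tool_rot'],s['eef_pos'],tuple(map(int,sys.argv[2:])) or (285,110,350,230))
E
python3 held.py w5
```

```text
rubber 2609 [-53.0379085  -52.7268422  -22.04101506] top x [-25.48624018 -24.99137105] y [-12.1186582   -0.87098984  10.46405248]
shaft 1005 [-77.68706925 -77.41134236 -20.93449823 -18.92483496] y [-8.38680937 -0.35645997 11.20347034] x [-19.81849797 -15.96449994]
-76 201 ymid -0.5873918839186167 w 7.483636499258882 xtop -17.61627150938739
-68 258 ymid -0.5966967455208905 w 7.643456633515256 xtop -17.443917383878997
-60 251 ymid -0.5860666313677776 w 7.787986017092388 xtop -17.61664678816986
-52 767 ymid -0.6032007527432954 w 23.613959219464128 xtop -24.942652981161224
-44 701 ymid -0.596657790846356 w 24.024706883187886 xtop -25.121738088537395
-36 651 ymid -0.5939519991543287 w 23.179388930453385 xtop -25.16379600054462
-28 622 ymid -0.5846792852808154 w 23.681067685604752 xtop -25.271977050049315
-20 163 ymid -0.614100914240117 w 24.03802252444376 xtop -24.730154080445406
```

{"op": "jog_arm", "data": {"targets": [[0, -42, 6, 0], [0, -42, 6, 0], [0, -42, 6, 0], [0, -42, 6, 0], [0, -42, 6, 0]]}}

```text
clock: 7.15
eef_pos: [506.9, 131.2, 232.6]
tool_rot: [[-0.005, -0.123, 0.992], [-0.001, 0.992, 0.123], [-1.0, -0.0, -0.005]]
force: [1.2, 0.8, -1.2]
finger_gap: 23.1
```

{"op": "jog_arm", "data": {"targets": [[0, -42, 6, 0], [0, -42, 6, 0], [0, -42, 6, 0], [0, 0, 0, 8.3], [0, 0, 0, 8.3]]}}

```text
clock: 7.65
eef_pos: [540.2, 8.5, 232.3]
tool_rot: [[-0.006, 0.175, 0.985], [0.001, 0.985, -0.175], [-1.0, -0.0, -0.006]]
force: [0.2, 0.3, -0.8]
finger_gap: 22.6
```

{"op": "jog_arm", "data": {"targets": [[0, 0, 0, 8.3], [0, 0, 0, 8.3], [0, 0, 0, 8.3], [0, 0, 0, 8.3], [0, 0, 0, 8.3]]}}

```text
clock: 8.15
eef_pos: [540.0, 10.3, 232.3]
tool_rot: [[-0.005, 0.782, 0.624], [0.001, 0.624, -0.782], [-1.0, -0.004, -0.004]]
force: [0.6, 0.1, -1.7]
finger_gap: 22.9
```

{"op": "jog_arm", "data": {"targets": [[0, 0, 0, 8.3], [0, 0, 0, 8.3], [0, 0, 0, 8.3], [0, 0, 0, 7.8], [0, 0, 0, 0]]}}

```text
clock: 8.65
eef_pos: [540.1, 10.3, 232.7]
tool_rot: [[-0.005, 0.994, 0.107], [0.0, 0.107, -0.994], [-1.0, -0.005, -0.001]]
force: [-0.0, 0.7, -2.0]
finger_gap: 23.0
```

```bash

python3 - <<'E'
from h import *
from plant import sense
s=sense();snap("wrist","w6");print(s['eef_pos'],s['tool_rot'],s['clock'],s['force'],s['finger_gap'],s['joint_pos'])
z=s['tool_rot'][:,2];print(np.degrees(np.arctan2(z[1],z[0])))
E
```

```text
[540.11219561  10.27444393 232.68071323] [[-4.93685535e-03  9.94220923e-01  1.07239843e-01]
 [ 4.75381733e-04  1.07243471e-01 -9.94232675e-01]
 [-9.99987701e-01 -4.85740304e-03 -1.00207997e-03]] 8.65 [-0.01276942  0.69430159 -2.00217633] 23.03383908433052 [-1.26900855e-01  2.01489154e-02  1.74137259e+00 -1.55934804e-04
  1.38502849e+00 -2.34320626e-01]
-83.84376796915406
```

View pics/w6.png

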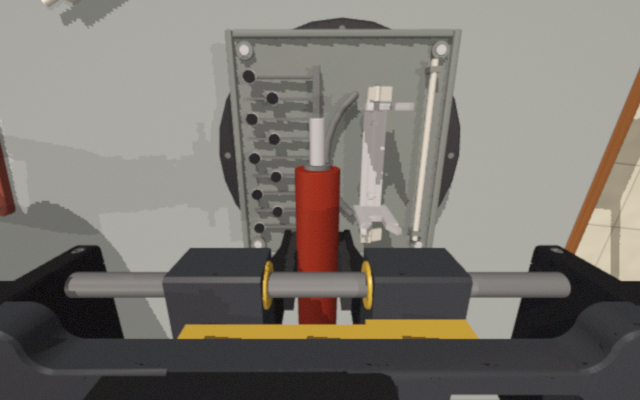

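```bash

cat > rel.py <<'E'
from carr import *
import sys
from plant import sense
s=sense();R,t=s['tool_rot'],s['eef_pos']
n=sys.argv[1];box=tuple(map(int,sys.argv[2:6]))
o=carrier(n,box)
for k,v in o.items():print(k,v)
z=R[:,2];print("tool z ang",np.degrees(np.arctan2(z[1],z[0]))+180)
p3=np.array([*((o['center_cheek']+o['center_web'])/2),o['webz']+36]);print("seat world",p3,"in tool",(p3-t)@R)
E
python3 rel.py w6 345 70 415 246; python3 held.py w6 290 110 345 230
```

```text
ang 96.22423230386335
webmid 599.6551463149965
webw 23.00619809099754
webz 77.31936911654483
ch1 (array([580.71158885, 581.06114204, 617.89431331, 619.49492927]), array([52.01969893, 52.03320801, 61.20616295, 61.33399512]))
ch-1 (array([580.88514459, 581.08044953, 618.55730749, 619.44363463]), array([55.79827844, 56.25872733, 61.19117268, 61.48805986]))
S ([np.float64(33.580100787262666), np.float64(-74.71183455083793)], np.float64(-20.565866881787635), np.float64(108.2919353381006))
center_cheek [598.34324268  44.56911737]
center_web [598.60731744  44.59791808]
tool z ang 96.39208825271473
seat world [598.47528006  44.58351773 113.31936912] in tool [119.53275862  62.09897261 -27.52852811]
rubber 2563 [-53.21208976 -53.05602716 -22.32336865] top x [-23.73879213 -23.20683191] y [-10.61334219   0.52923092  11.33096366]
shaft 1052 [-78.00789673 -77.70918017 -21.76900573 -19.13546008] y [-10.75993582   1.17592218  12.55524584] x [-17.94736765 -14.22554372]
-76 206 ymid 0.928410082144004 w 7.510673248882634 xtop -15.676979424383497
-68 264 ymid 0.9069494953150559 w 7.621987157035107 xtop -15.846058724343488
-60 252 ymid 0.8676074139938605 w 7.762999946009175 xtop -15.802927612275736
-52 786 ymid 0.8167561667725645 w 23.613108438160573 xtop -23.12766487130259
-44 692 ymid 0.845733627059416 w 24.088229078324545 xtop -23.319621397542953
-36 650 ymid 0.7615298745349985 w 23.11464436195565 xtop -23.511501558146016
-28 619 ymid 0.7224489179069478 w 23.678820900665798 xtop -23.4189246488454
-20 146 ymid 0.7240597831959903 w 24.085894665144618 xtop -22.936403396969297
```

{"op": "jog_arm", "data": {"targets": [[0, 30.5, -12.2, 0], [0, 30.5, -12.2, 0], [40, 0, 0, 0], [30, 0, 0, 0], [15, 0, 0, 0]]}}

```text
clock: 9.2
eef_pos: [596.8, 41.4, 145.6]
tool_rot: [[-0.007, 0.994, 0.112], [0.0, 0.112, -0.994], [-1.0, -0.007, -0.001]]
force: [-0.3, -0.4, -1.4]
finger_gap: 23.2
```

{"op": "jog_arm", "data": {"targets": [[0, 0, 0, 0], [0, 0, 0, 0]]}}

```text
clock: 9.4
eef_pos: [599.9, 40.9, 151.1]
tool_rot: [[0.0, 0.994, 0.109], [-0.0, 0.109, -0.994], [-1.0, 0.0, 0.0]]
force: [0.4, 0.1, -0.4]
finger_gap: 23.2
```

```bash

python3 - <<'E'
from h import *
from plant import sense
s=sense();snap("wrist","w7");print(s['eef_pos'],s['clock'],s['force'],s['finger_gap'])
z=s['tool_rot'][:,2];print(np.degrees(np.arctan2(z[1],z[0])))
snap("scene","s7");crop("scene",0,0,1,1,1,"x") if 0 else None
crop("s7",210,130,360,270,5,"s7c");crop("w7",220,30,420,240,3,"w7c")
E
```

```text
[599.85634341  40.92751868 151.09587524] 9.4 [ 0.44604345  0.11406952 -0.42370967] 23.18876768529399
-83.71917858682001
```

View pics/s7c.png

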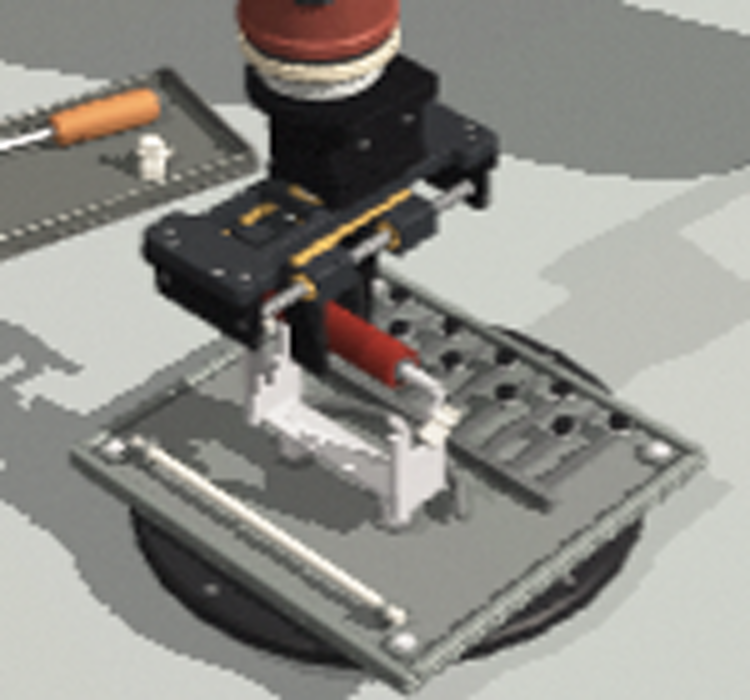

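View pics/w7c.png

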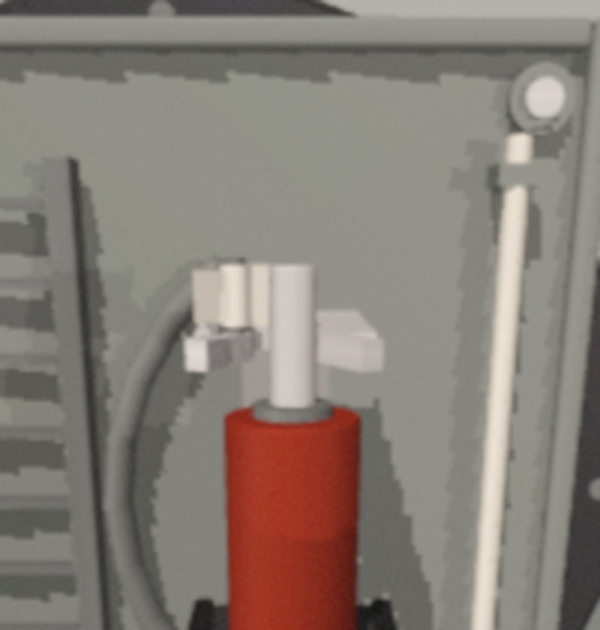

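```bash

python3 - <<'E'
from h import *
from plant import sense
s=sense();R,t=s['tool_rot'],s['eef_pos']
p,d,c=load("w7");Y=(cloud(d,c)-t)@R
b=np.zeros(d.shape,bool);b[110:170,270:355]=1;b&=d>0
up=b&(Y[...,0]<-4)&(Y[...,0]>-40)
S=Y[up&(Y[...,2]<-56)];print("shaft",len(S),(S[:,1].min()+S[:,1].max())/2,np.ptp(S[:,1]),S[:,2].min(),np.percentile(S[:,0],3))
ch=b&(Y[...,0]>3)&(Y[...,0]<40)
C=Y[ch]
print("cheek/flap",len(C),C.min(0),C.max(0))
top=C[C[:,0]<C[:,0].min()+1.5+2.5];print("tops",top.min(0),top.max(0))
k=(C[:,2]>-63)
print("cheek", np.percentile(C[k],[0,1,99,100],axis=0))
L=C[k&(C[:,1]<0)];Rr=C[k&(C[:,1]>0)]
print("L",np.percentile(L,[0,1,50,99,100],axis=0));print("R",np.percentile(Rr,[0,1,50,99,100],axis=0))
E
```

```text
shaft 726 -0.22826396497678192 7.744043284669829 -78.12861929299204 -14.600344677367318
cheek/flap 1107 [  8.26644249 -21.26996701 -78.3661563 ] [ 39.98453271  17.17687596 -57.44506137]
tops [  8.26644249 -21.21077591 -63.59680343] [ 12.24308643  17.17687596 -57.63314353]
cheek [[  8.26644249 -21.26996701 -62.99550439]
 [  8.80111181 -21.07072192 -62.96885686]
 [ 26.39818139  17.06137577 -57.5315416 ]
 [ 39.98453271  17.17687596 -57.44506137]]
L [[  8.70186046 -21.26996701 -62.99550439]
 [  8.8634708  -21.20267675 -62.95756585]
 [ 12.9977595  -14.8473912  -60.32457347]
 [ 26.37662975  -8.85602037 -57.63611845]
 [ 39.98453271  -8.84794335 -57.44506137]]
R [[  8.26644249   5.0640288  -62.98384569]
 [  8.80150482   5.11066167 -62.96937415]
 [ 13.20018172  11.27062576 -60.33040861]
 [ 26.36651727  17.10334283 -57.51267   ]
 [ 27.70356206  17.17687596 -57.48328508]]
```

{"op": "jog_arm", "data": {"targets": [[0, -1.8, -0.4, 0], [10, 0, 0, 0], [10, 0, 0, 0], [0, 0, 0, 0], [0, 0, 0, 0]]}}

```text
clock: 10.0
eef_pos: [597.2, 41.3, 129.6]
tool_rot: [[-0.002, 0.994, 0.108], [0.0, 0.108, -0.994], [-1.0, -0.002, -0.0]]
force: [0.0, -0.5, -1.0]
finger_gap: 23.3
```

```bash
cat > look.py <<'E'
from h import *
import sys
from plant import sense
s=sense();n=sys.argv[1];R,t=s['tool_rot'],s['eef_pos'];print(t,s['clock'],s['force'],s['ft_torque'])
snap("wrist",n);crop(n,240,70,390,240,4,n+"c")
p,d,c=load(n);Y=(cloud(d,c)-t)@R
b=np.zeros(d.shape,bool);b[100:172,265:365]=1;b&=d>0
S=Y[b&(Y[...,0]<-11)&(Y[...,0]>-20)&(Y[...,2]<-66)&(abs(Y[...,1])<6)];
if len(S):print("shaft",len(S),(S[:,1].min()+S[:,1].max())/2,S[:,2].min(),np.percentile(S[:,0],3))
k=b&(Y[...,2]>-66)&(Y[...,2]<-55)&(abs(Y[...,1])>9)&(abs(Y[...,1])<25)&(Y[...,0]>-45)&(Y[...,0]<20)
C=Y[k];print("cheek y",C[:,1].min(),C[:,1].max(),(C[:,1].min()+C[:,1].max())/2,"top x",np.percentile(C[:,0],3),"z",C[:,2].min(),C[:,2].max())
E
python3 look.py w8
```

```text
[597.15620661  41.2889845  129.62511043] 10.0 [ 0.04630806 -0.53096159 -1.03170522] [-0.03510437  0.03474737  0.05973146]
shaft 395 0.8512377872688417 -77.70044606151984 -16.23348174771313
cheek y -17.465169523385388 21.20576146351703 1.870295970065822 top x -13.759667036534834 z -65.99074226915492 -56.58366938896514
```

View pics/w8c.png

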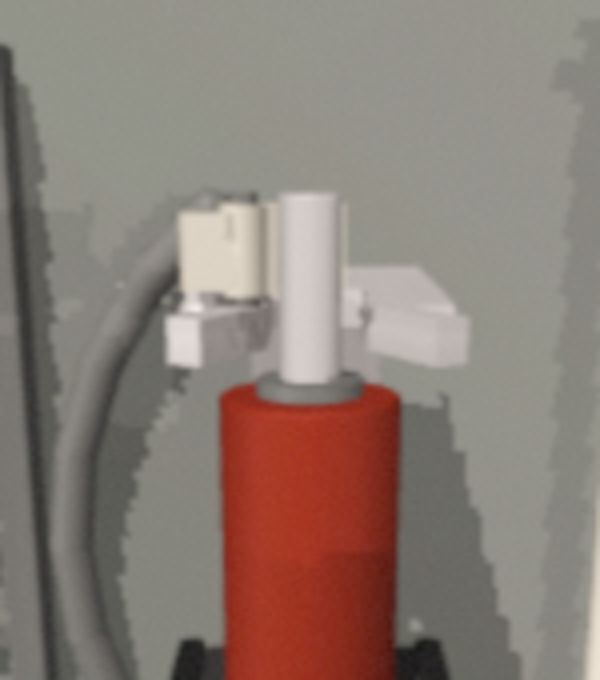

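{"op": "jog_arm", "data": {"targets": [[0, 0, 0, 0], [0, 0, 0, 0], [0, 0, 0, 0]]}}

```text
clock: 10.35
eef_pos: [598.0, 41.3, 130.8]
tool_rot: [[0.001, 0.994, 0.108], [-0.0, 0.108, -0.994], [-1.0, 0.001, 0.0]]
force: [-0.3, 0.2, -1.1]
finger_gap: 22.9
```

```bash
python3 look.py w9
```

```text
[597.98508402  41.25126385 130.84397932] 10.35 [-0.26817456  0.18236273 -1.08883048] [-0.08233864  0.03442366  0.03723762]
shaft 396 0.8583996485039354 -77.6840916824234 -16.173037578571346
cheek y -18.206686848147175 20.44665658614024 1.1199848689965322 top x -12.40960350439607 z -65.94281679151533 -56.73666567490055
```

{"op": "jog_arm", "data": {"targets": [[3, 0.3, 0, 0], [3, 0, 0, 0], [3, 0, 0, 0], [0, 0, 0, 0], [0, 0, 0, 0]]}}

```text
clock: 10.9
eef_pos: [597.9, 41.3, 121.3]
tool_rot: [[-0.0, 0.994, 0.108], [0.0, 0.108, -0.994], [-1.0, -0.0, -0.0]]
force: [0.2, -0.2, -2.2]
finger_gap: 23.3
```

{"op": "jog_arm", "data": {"targets": [[1, 0, 0, 0], [1, 0, 0, 0], [1, 0, 0, 0]]}}

```text
clock: 11.2
eef_pos: [598.4, 41.3, 119.1]
tool_rot: [[0.001, 0.994, 0.108], [-0.0, 0.108, -0.994], [-1.0, 0.001, 0.0]]
force: [-0.7, 0.4, 2.5]
finger_gap: 22.8
```

{"op": "jog_arm", "data": {"targets": [[1, 0, 0, 0], [1, 0, 0, 0], [1, 0, 0, 0]]}}

```text
clock: 11.5
eef_pos: [598.4, 41.3, 116.1]
tool_rot: [[0.001, 0.994, 0.108], [-0.0, 0.108, -0.994], [-1.0, 0.001, 0.0]]
force: [-2.4, 0.1, 4.8]
finger_gap: 23.0
```

{"op": "jog_arm", "data": {"targets": [[1, 0, 0, 0], [1, 0, 0, 0], [1, 0, 0, 0]]}}

```text
clock: 11.8
eef_pos: [598.4, 41.3, 113.2]
tool_rot: [[0.001, 0.994, 0.108], [-0.0, 0.108, -0.994], [-1.0, 0.001, 0.0]]
force: [-2.1, 1.2, 7.5]
finger_gap: 23.2
```

{"op": "jog_arm", "data": {"targets": [[1, 0, 0, 0], [1, 0, 0, 0], [1, 0, 0, 0]]}}

```text
clock: 12.1
eef_pos: [598.6, 41.3, 110.6]
tool_rot: [[0.001, 0.994, 0.109], [-0.0, 0.109, -0.994], [-1.0, 0.001, 0.0]]
force: [-3.6, -0.0, 8.1]
finger_gap: 23.6
```

```bash
python3 look.py w10
```

```text
[598.55230086  41.27130435 110.57244141] 12.1 [-3.56653709 -0.02976404  8.1094839 ] [-0.11305643  0.51465769 -0.04079884]
shaft 399 -0.6370224037703638 -77.69170065991251 -16.418140469077713
cheek y -18.920783696862003 19.96991170420061 0.5245640036693029 top x -23.796894774001625 z -65.98022297279421 -56.49020846303863
```

View pics/w10c.png

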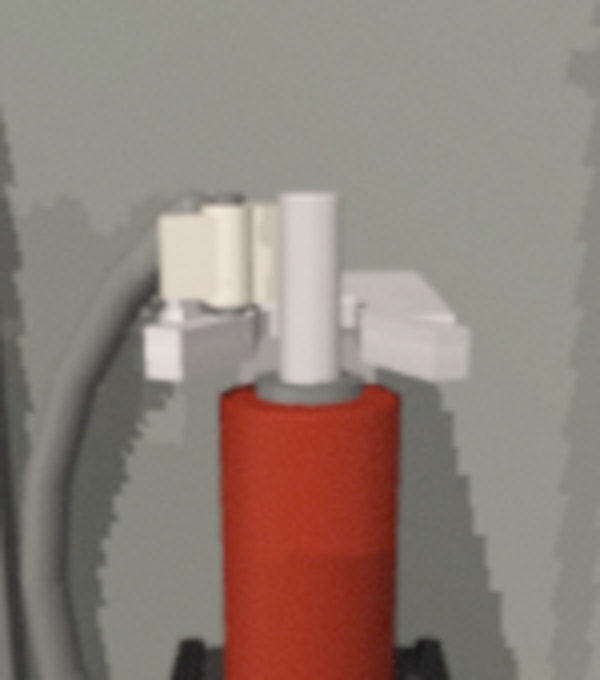

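```bash
python3 - <<'E'
from h import *
p,d,c=load("w3");W=cloud(d,c);b=np.zeros(d.shape,bool);b[90:215,220:395]=1;b&=(d>0)&(W[...,2]>84)
a=np.radians(96.2);u=np.array([np.cos(a),np.sin(a)]);v=np.array([np.sin(a),-np.cos(a)])
X=W[b];o=np.array([598.5,44.7]);s=(X[:,:2]-o)@u;t=(X[:,:2]-o)@v
for sg in(1,-1):
    for lo,hi in((54,60),(61,75)):
        print(sg,lo,[(x0,round(np.median(X[k,2])-113.3,1),int(k.sum())) for x0 in range(-20,20,2) for k in[(s*sg>lo)&(s*sg<hi)&(t>=x0)&(t<x0+2)] if k.sum()>3])
E
```

```text
1 54 [(-20, np.float64(6.0), 46), (-18, np.float64(28.4), 20), (-16, np.float64(29.2), 19), (-14, np.float64(26.8), 14), (-12, np.float64(23.3), 14), (-10, np.float64(19.7), 15), (-8, np.float64(17.6), 8), (-6, np.float64(-3.8), 4), (-4, np.float64(-4.0), 13), (-2, np.float64(-4.2), 14), (0, np.float64(-4.6), 12), (2, np.float64(-4.2), 15), (4, np.float64(-4.3), 15), (6, np.float64(6.8), 39), (8, np.float64(19.2), 21), (10, np.float64(22.6), 22), (12, np.float64(26.1), 22), (14, np.float64(29.1), 20), (16, np.float64(29.2), 13), (18, np.float64(28.0), 14)]
1 61 [(-18, np.float64(20.8), 39), (-16, np.float64(20.5), 28), (-14, np.float64(19.8), 29), (-12, np.float64(19.0), 35), (-10, np.float64(18.8), 37), (-8, np.float64(17.4), 27), (-6, np.float64(16.1), 31), (-4, np.float64(15.1), 29), (-2, np.float64(14.6), 29), (0, np.float64(13.5), 27), (2, np.float64(12.9), 31)]
-1 54 [(-20, np.float64(6.5), 45), (-18, np.float64(15.1), 43), (-16, np.float64(23.3), 36), (-14, np.float64(12.4), 35), (-12, np.float64(14.1), 29), (-10, np.float64(8.9), 29), (-8, np.float64(-1.1), 20), (-6, np.float64(-5.8), 15), (-4, np.float64(-5.3), 19), (-2, np.float64(-5.1), 21), (0, np.float64(-4.4), 19), (2, np.float64(-4.8), 20), (4, np.float64(-4.4), 18), (6, np.float64(5.0), 44), (8, np.float64(17.1), 34), (10, np.float64(17.4), 42), (12, np.float64(22.1), 39), (14, np.float64(23.0), 38), (16, np.float64(11.7), 31), (18, np.float64(16.8), 21)]
-1 61 [(-18, np.float64(20.6), 28), (-16, np.float64(20.7), 20), (-14, np.float64(19.8), 21), (-12, np.float64(19.1), 28), (-10, np.float64(18.9), 28), (-8, np.float64(17.4), 21), (-6, np.float64(15.8), 29), (-4, np.float64(15.0), 24), (-2, np.float64(14.4), 28), (0, np.float64(13.5), 26), (2, np.float64(13.0), 22)]
```

{"op": "jog_arm", "data": {"targets": [[1, 0.5, 0, 0], [1, 0, 0, 0]]}}

```text
clock: 12.35
eef_pos: [599.5, 41.3, 108.9]
tool_rot: [[0.002, 0.994, 0.108], [-0.0, 0.108, -0.994], [-1.0, 0.002, 0.0]]
force: [-2.4, -0.7, 8.7]
finger_gap: 23.0
```

{"op": "jog_arm", "data": {"targets": [[1, 0, 0, 0], [0.5, 0, 0, 0]]}}

```text
clock: 12.55
eef_pos: [599.7, 41.2, 107.5]
tool_rot: [[0.003, 0.994, 0.109], [-0.0, 0.109, -0.994], [-1.0, 0.003, 0.001]]
force: [-0.7, 0.1, 8.5]
finger_gap: 23.2
```

```bash
python3 look.py w11
```

```text
[599.71530063  41.20051423 107.5175019 ] 12.55 [-0.67897351  0.13713471  8.54663289] [-0.13544112  0.36161742  0.03818478]
shaft 450 -0.6541913510645854 -77.68862949267069 -16.640210145105105
cheek y -19.630092711201435 19.1258801031256 -0.2521063040379179 top x -25.747975969488564 z -65.93934791510839 -56.70728914424718
```

{"op": "jog_arm", "data": {"targets": [[1, 0, 0, 0], [1, 0, 0, 0]]}}

```text
clock: 12.8
eef_pos: [600.1, 41.2, 105.9]
tool_rot: [[0.004, 0.994, 0.108], [-0.0, 0.108, -0.994], [-1.0, 0.004, 0.001]]
force: [-0.8, -0.1, 10.0]
finger_gap: 22.8
```

{"op": "jog_arm", "data": {"targets": [[1, 0, 0, 0], [1, 0, 0, 0]]}}

```text
clock: 13.0
eef_pos: [600.6, 41.1, 104.1]
tool_rot: [[0.005, 0.994, 0.108], [-0.0, 0.108, -0.994], [-1.0, 0.005, 0.001]]
force: [-0.3, -0.8, 10.2]
finger_gap: 23.1
```

```bash
python3 look.py w12
```

```text
[600.55701883  41.14496126 104.12232471] 13.0 [-0.30491129 -0.80060163 10.24689541] [-0.10295467  0.12644311  0.066145  ]
shaft 509 -0.6543163591163985 -77.73825799062679 -17.10083546791477
cheek y -19.99720153031314 18.416986481523026 -0.7901075243950579 top x -28.396948063195254 z -65.99677369416591 -56.497313712376226
```

View pics/w12c.png

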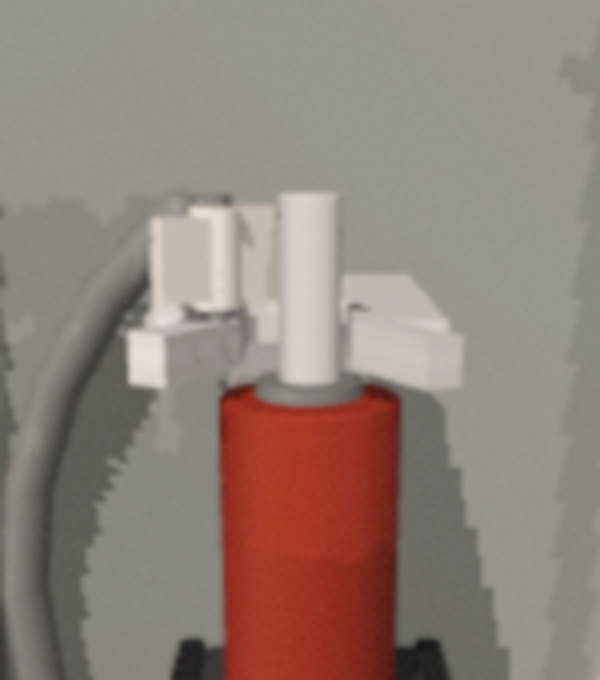

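{"op": "jog_arm", "data": {"targets": [[1, -0.3, 0, 0], [1, 0, 0, 0]]}}

```text
clock: 13.25
eef_pos: [600.7, 41.2, 102.5]
tool_rot: [[0.006, 0.994, 0.108], [-0.0, 0.108, -0.994], [-1.0, 0.006, 0.001]]
force: [-0.7, 0.2, 10.2]
finger_gap: 23.6
```

{"op": "jog_arm", "data": {"targets": [[1, -0.3, 0, 0], [1, 0, 0, 0]]}}

```text
clock: 13.45
eef_pos: [600.8, 41.2, 100.7]
tool_rot: [[0.006, 0.994, 0.108], [-0.0, 0.108, -0.994], [-1.0, 0.006, 0.001]]
force: [1.6, -0.2, 10.9]
finger_gap: 23.2
```

```bash
python3 look.py w13
```

```text
[600.75155888  41.15850744 100.68165397] 13.45 [ 1.60074816 -0.1899843  10.8560028 ] [ 0.08856117 -0.05918505 -0.10990751]
shaft 518 -0.6537127447937414 -77.74134952857378 -17.063407898560286
cheek y -20.30377846040336 18.378817087174863 -0.9624806866142492 top x -30.758274760439644 z -65.99722232023049 -56.509040198998186
```

View pics/w13c.png

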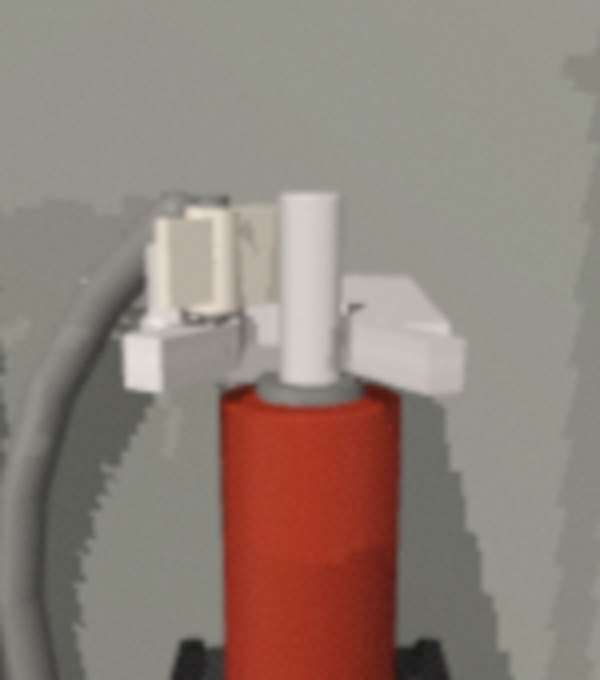

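{"op": "jog_arm", "data": {"targets": [[1, -0.2, 0, 0], [1, 0, 0, 0]]}}

```text
clock: 13.7
eef_pos: [600.9, 41.2, 98.9]
tool_rot: [[0.007, 0.994, 0.108], [-0.0, 0.108, -0.994], [-1.0, 0.007, 0.001]]
force: [2.0, 0.6, 10.1]
finger_gap: 23.2
```

{"op": "jog_arm", "data": {"targets": [[1, 0, 0, 0], [1, 0, 0, 0]]}}

```text
clock: 13.9
eef_pos: [600.8, 41.1, 96.4]
tool_rot: [[0.007, 0.994, 0.108], [-0.0, 0.108, -0.994], [-1.0, 0.007, 0.001]]
force: [0.4, -1.4, 10.8]
finger_gap: 23.1
```

```bash
python3 look.py w14
```

```text
[600.80600147  41.12875646  96.37602787] 13.9 [ 0.44492301 -1.43689364 10.80683454] [-0.13807831 -0.33972765  0.00392824]
shaft 157 0.9075131535260041 -77.68472905556754 -16.252300185418694
cheek y -20.952637905440888 17.963487309740323 -1.4945752978502824 top x -41.80222389568552 z -65.9631009683735 -57.093380637127424
```

View pics/w14c.png

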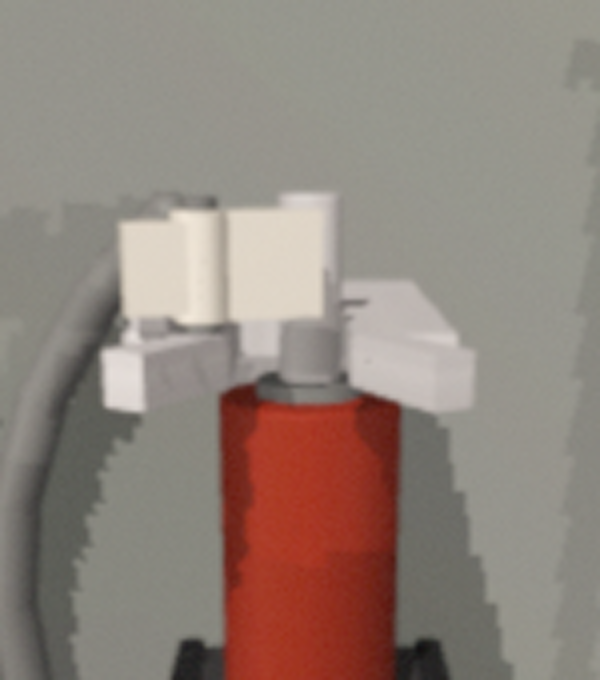

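```bash
python3 - <<'E'
from h import *
snap("scene","s14");crop("s14",210,130,360,270,5,"s14c")
snap("side","d14");crop("d14",290,150,430,270,5,"d14c")
E
```

```text
(no output)
```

View pics/s14c.png

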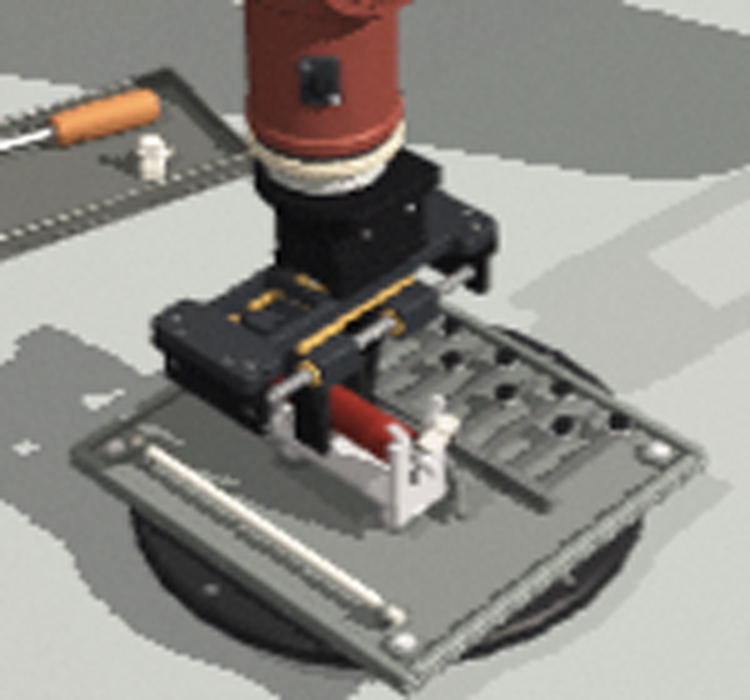

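View pics/d14c.png

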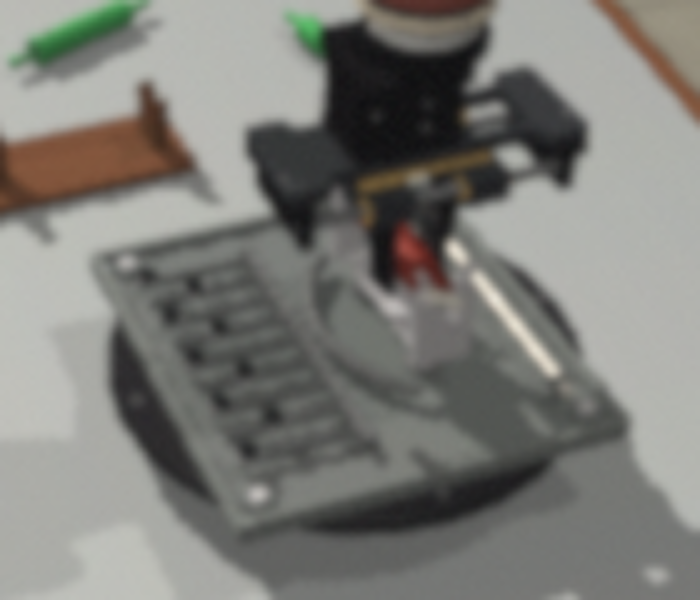

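{"op": "jog_arm", "data": {"targets": [[0, 0, 0, 0], [0, 0, 0, 0]]}}

```text
clock: 14.25
eef_pos: [600.5, 41.2, 95.9]
tool_rot: [[0.006, 0.994, 0.108], [-0.0, 0.108, -0.994], [-1.0, 0.006, 0.001]]
force: [4.3, 0.7, 6.5]
finger_gap: 23.3
```

```bash
python3 look.py w15; python3 -c "
from h import *
p,d,c=load('w15');W=cloud(d,c)
b=np.zeros(d.shape,bool);b[150:240,330:420]=1
print(W[200,350:420:10].round(0).tolist())
crop('w15',180,70,460,280,2,'w15d')"
```

```text
[600.51985314  41.15768912  95.87045059] 14.25 [4.27674315 0.65065878 6.54298887] [-0.07667464 -0.59506535 -0.00562808]
shaft 157 0.9019213795130268 -77.67266529553771 -16.324472544147337
cheek y -20.560548647265538 18.118729720692585 -1.2209094632864765 top x -41.80228930143053 z -65.98677657910275 -56.963134082410164
[[625.0, 60.0, 49.0], [632.0, 61.0, 49.0], [640.0, 61.0, 49.0], [647.0, 63.0, 50.0], [655.0, 63.0, 50.0], [591.0, 123.0, 251.0], [670.0, 65.0, 49.0]]
```

View pics/w15d.png

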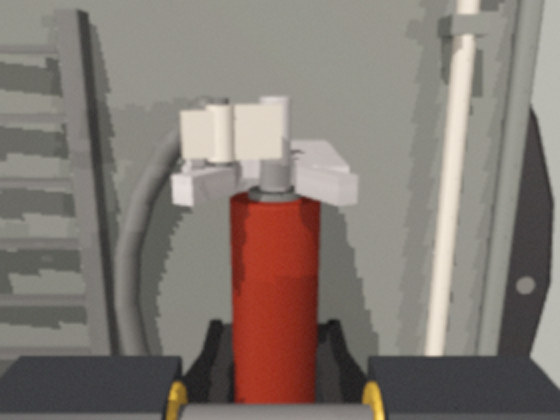

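{"op": "jog_arm", "data": {"targets": [[-0.7, 0, 0, 0], [-0.8, 0, 0, 0], [-0.8, 0, 0, 0], [-0.7, 0, 0, 0]]}}

```text
clock: 14.7
eef_pos: [598.7, 41.1, 97.7]
tool_rot: [[0.002, 0.994, 0.108], [-0.0, 0.108, -0.994], [-1.0, 0.002, 0.0]]
force: [4.5, -0.9, 4.5]
finger_gap: 23.0
```

{"op": "jog_arm", "data": {"targets": [[-0.5, 0, 0, 0], [-0.5, 0, 0, 0], [0, 0, 0, 0], [0, 0, 0, 0]]}}

```text
clock: 15.1
eef_pos: [597.7, 41.2, 97.9]
tool_rot: [[-0.0, 0.994, 0.108], [-0.0, 0.108, -0.994], [-1.0, -0.0, 0.0]]
force: [4.0, -0.1, 4.4]
finger_gap: 23.1
```

```bash
python3 look.py w16
```

```text
[597.73381174  41.22255192  97.93540777] 15.1 [ 3.95942313 -0.08341831  4.37470157] [-0.11887379 -0.67357371 -0.05002705]
shaft 63 0.8461247774928791 -77.6914985760845 -16.362684761651987
cheek y -18.381060442928085 20.51493509190643 1.0669373244891727 top x -41.60044870162087 z -65.99985604907783 -56.814157160955624
```

View pics/w16c.png

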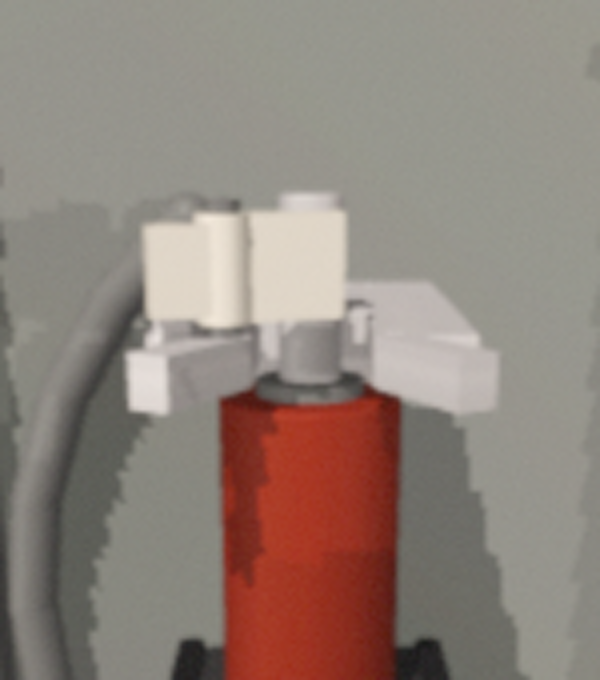

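{"op": "jog_arm", "data": {"targets": [[-0.6, 0.5, 0, 0], [-0.6, 0.4, 0, 0], [-0.6, 0, 0, 0], [0, 0, 0, 0], [0, 0, 0, 0]]}}

```text
clock: 15.65
eef_pos: [597.9, 41.3, 99.3]
tool_rot: [[-0.002, 0.994, 0.109], [-0.0, 0.109, -0.994], [-1.0, -0.002, -0.0]]
force: [-0.4, -1.4, 2.9]
finger_gap: 22.8
```

```bash
python3 look.py w17
```

```text
[597.86528242  41.31387421  99.33162994] 15.65 [-0.43142483 -1.36766133  2.90938091] [-0.29770309  0.05757844  0.01356727]
shaft 64 0.8521952967559767 -77.69052493126213 -16.268578845674096
cheek y -18.49445670288097 20.205548590382374 0.8555459437507018 top x -41.608593386706374 z -65.99556538878663 -56.745167800214574
```

{"op": "jog_arm", "data": {"targets": [[-0.6, 0, 0, 0], [-0.6, 0, 0, 0], [-0.3, 0, 0, 0], [0, 0, 0, 0], [0, 0, 0, 0]]}}

```text
clock: 16.2
eef_pos: [598.2, 41.5, 101.0]
tool_rot: [[-0.001, 0.994, 0.108], [0.0, 0.108, -0.994], [-1.0, -0.001, -0.0]]
force: [-1.8, -1.8, 1.4]
finger_gap: 22.8
```

```bash
python3 look.py w18
```

```text
[598.19887441  41.51790925 101.02077828] 16.2 [-1.79773514 -1.76012834  1.41808475] [-0.17317091  0.37311883  0.05256328]
shaft 82 0.9138893091178579 -77.66723716187282 -16.00948710858964
cheek y -19.20244044305021 19.75820875654066 0.27788415674522504 top x -41.49491578001371 z -65.9929556515151 -56.61305034797243
```

{"op": "jog_arm", "data": {"targets": [[0, 0, 0, 0], [0, 0, 0, 0], [0, 0, 0, 0], [0, 0, 0, 0], [0, 0, 0, 0]], "fingers": 55}}

```text
clock: 16.75
eef_pos: [598.8, 41.4, 101.3]
tool_rot: [[0.0, 0.994, 0.108], [0.0, 0.108, -0.994], [-1.0, 0.0, -0.0]]
force: [0.5, -0.1, 0.1]
finger_gap: 46.7
```

```bash
python3 look.py w19
```

```text
[598.75690749  41.39695089 101.32950101] 16.75 [ 0.5273699  -0.06980617  0.08518924] [-0.07714575  0.00703548 -0.02497214]
shaft 93 0.11154958671221826 -78.13762012793156 -16.442268600776178
cheek y -19.779905174754404 18.902009677091648 -0.438947748831378 top x -41.87085558766283 z -65.99762769510829 -56.982543103322804
```

View pics/w19.png

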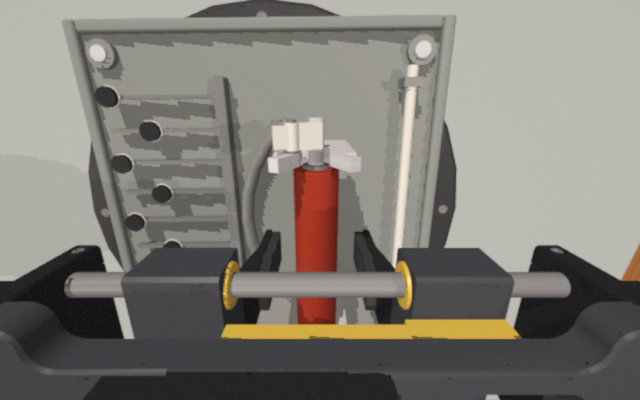

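Released, fingers clear. Rising, then moving aside to inspect both flaps.

{"op": "jog_arm", "data": {"targets": [[-10, 0, 0, 0], [-30, 0, 0, 0], [-45, 0, 0, 0], [-45, 0, 0, 0], [0, 0, 35, 0]]}}

```text
clock: 17.3
eef_pos: [606.5, 9.1, 241.1]
tool_rot: [[0.014, 0.994, 0.113], [0.0, 0.113, -0.994], [-1.0, 0.014, 0.001]]
force: [1.3, 0.1, 1.0]
finger_gap: 47.8
```

{"op": "jog_arm", "data": {"targets": [[0, 0, 30, 0], [0, 0, 0, 0], [0, 0, 0, 0], [0, 0, 0, 0]]}}

```text
clock: 17.7
eef_pos: [605.6, -22.6, 231.4]
tool_rot: [[-0.0, 0.994, 0.109], [0.0, 0.109, -0.994], [-1.0, -0.0, -0.0]]
force: [-0.3, -0.5, 0.2]
finger_gap: 47.9
```

```bash
python3 - <<'E'
from h import *
from plant import sense
s=sense();snap("wrist","w20");print(s['eef_pos'],s['clock'])
crop("w20",220,30,420,240,3,"w20c");snap("scene","s20");crop("s20",210,150,360,270,5,"s20c")
E
```

```text
[605.56454439 -22.62546991 231.44231644] 17.7
```

View pics/w20c.png

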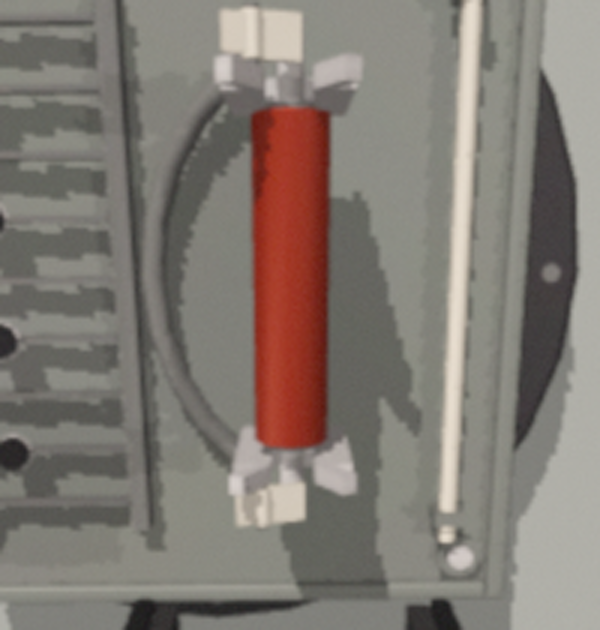

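View pics/s20c.png

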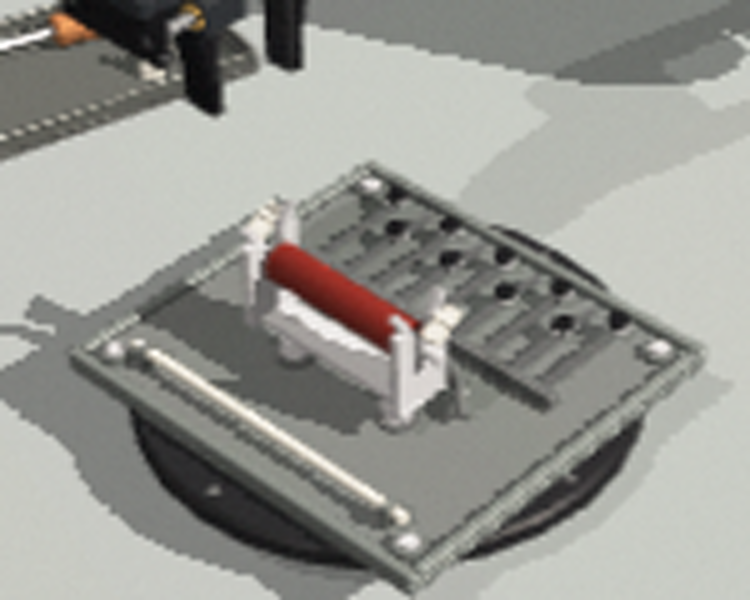

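Both flaps look shut over the shaft ends: near flap at crop (260,35), far flap at (270,505). Measuring heights.

```bash
python3 - <<'E'
from h import *
p,d,c=load("w20");W=cloud(d,c);b=np.zeros(d.shape,bool);b[30:215,285:345]=1;b&=(d>0)&(W[...,2]>84)&(W[...,2]<160)
a=np.radians(96.2);u=np.array([np.cos(a),np.sin(a)]);v=np.array([np.sin(a),-np.cos(a)])
X=W[b];o=np.array([598.5,44.7]);s=(X[:,:2]-o)@u;t=(X[:,:2]-o)@v
for sg in(1,-1):
    print(sg,[(x0,round(np.median(X[k,2])-113.3,1)) for x0 in range(-20,10,2) for k in[(s*sg>62)&(s*sg<75)&(t>=x0)&(t<x0+2)] if k.sum()>3])
q=p.astype(int);A=W[b&(q[...,0]>70)&(q[...,1]<.45*q[...,0])];sa=(A[:,:2]-o)@u;ta=(A[:,:2]-o)@v
print("rubber s",np.percentile(sa,[1,99]),"t",np.percentile(ta,[1,99]))
for s0 in range(-45,46,15):
    k=abs(sa-s0)<5;print(s0,"top",np.percentile(A[k,2],97)-113.3-12,"mid t",np.percentile(ta[k],[1,99]).mean())
print("cheek top",np.percentile(X[(abs(s)>54)&(abs(s)<60),2],98)-113.3-30, "cheek t",np.percentile(t[(abs(s)>54)&(abs(s)<60)],[1,99]))
E
```

```text
1 [(-20, np.float64(21.1)), (-18, np.float64(20.9)), (-16, np.float64(20.4)), (-14, np.float64(20.0)), (-12, np.float64(19.0)), (-10, np.float64(18.4)), (-8, np.float64(16.8)), (-6, np.float64(15.5)), (-4, np.float64(15.1)), (-2, np.float64(14.1)), (0, np.float64(13.3)), (2, np.float64(3.1))]
-1 [(-18, np.float64(21.2)), (-16, np.float64(21.0)), (-14, np.float64(20.1)), (-12, np.float64(19.3)), (-10, np.float64(19.0)), (-8, np.float64(18.5)), (-6, np.float64(16.2)), (-4, np.float64(15.4)), (-2, np.float64(14.7)), (0, np.float64(13.5)), (2, np.float64(13.0)), (4, np.float64(12.9))]
rubber s [-47.94551365  48.54325447] t [-10.96673736  10.39708457]
-45 top 0.21437555593952595 mid t -0.2527277710414788
-30 top 0.2114298401783543 mid t -0.2461272901179079
-15 top 0.3674979396270004 mid t -0.26056772786044835
0 top 0.3510382658688229 mid t -0.27085202268788056
15 top 0.5201390787132425 mid t -0.23432780535986542
30 top 0.46680392500074674 mid t -0.20963658769806504
45 top 0.3445575678546504 mid t -0.6980496608626492
cheek top 0.03818908373206398 cheek t [-18.90378685  19.36906747]
```

Both flaps are back at their starting profile. The roller sits within 0.5 mm of the seat in height and 0.3 mm across, and the carrier is up. Handing in.

```bash
python3 -c "
from plant import arm
print(arm.hand_in())"
```

```text
the job is handed in; nothing more can be done
None
```

The red feed roller is fitted in the sprung carrier, both keeper flaps are shut above its shaft, and the job is handed in at about 18 s of the 54 s allowed.

I took it from the rack, lined it up with the cheek slots using the wrist camera, and pressed it down in 1 mm steps. The highest vertical force I read was about 11 N. The carrier sank about 12 mm by my estimate. I then eased it back up until the carrier's spring force was gone before opening the fingers.

The last camera checks, made with the arm raised clear:
- **Roller:** within 0.5 mm of the seat point in height and about 0.3 mm across. It is centred to about 0.5 mm lengthwise and parallel to the seat line.
- **Flaps:** both have the same height profile as when shut at the start.
- **Carrier:** its top is within 0.1 mm of its starting height.
- **Bystanders:** I went nowhere near the oil can, margin stop or screwdriver, but I did not measure them again afterwards.

Two things disagreed along the way. The tool drifted up to about 2.5 mm sideways during pressing, with side forces up to 4.5 N, which I corrected. One shaft reading was off because a flap covered part of the shaft, so I went by force and the later pictures instead. I could only read the carrier's sink and the contact force between commands, so brief peaks would not have shown.

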